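# Mark a batch of wooden floss bobbins in the clamp jig

## Task

Swing the jig's clamp lever up, fully open, lay every wooden floss bobbin from the table flat in a nest of its own (any nests), and swing the clamp fully down over them. With it shut, press the start button fully down and release it, then push the treadle down to its stop and let it up to mark the bobbins. Finally swing the clamp fully open again, leave the bobbins lying in their nests, and do not disturb the thread cone, the embroidery hoop or the scissors.

Things in the scene. Friction and masses are not known exactly. Their poses are not given: they have to be found in the camera images.
- jig: fixed marking jig, a grey socket block 130 mm deep (x) by 246 mm wide (y) by 30 mm high, with three nests side by side along y, 74 mm apart, and the clamp lever hinged along its far (+x) edge; origin under the centre of the block on the table, x points away from the robot at yaw 0, z up
- nest0 (a point): centre of the floor of nest 0 of the jig, axes as the jig's, z up. The nest is an open-topped shallow bay, 104 mm long along x and 66 mm wide along y, with fences and short corner ribs 10 mm high, so a bobbin lies in it lengthwise with about 5 mm of play all round; the sides are open (no rib) over the middle 64 mm, beside the waist. Leftmost nest (+y), 30 mm above the table.
- nest1 (a point): centre of the floor of nest 1 of the jig, axes as the jig's, z up. The nest is an open-topped shallow bay, 104 mm long along x and 66 mm wide along y, with fences and short corner ribs 10 mm high, so a bobbin lies in it lengthwise with about 5 mm of play all round; the sides are open (no rib) over the middle 64 mm, beside the waist. Middle nest, 30 mm above the table.
- nest2 (a point): centre of the floor of nest 2 of the jig, axes as the jig's, z up. The nest is an open-topped shallow bay, 104 mm long along x and 66 mm wide along y, with fences and short corner ribs 10 mm high, so a bobbin lies in it lengthwise with about 5 mm of play all round; the sides are open (no rib) over the middle 64 mm, beside the waist. Rightmost nest (-y), 30 mm above the table.
- clamp (a joint): angle of the clamp lever (rad): 0 = fully down and shut, its two steel arms level over the nests; 1.75 = fully open, standing upright and leaning slightly back. Count it open above 1.45 and shut below 0.08. A stiff hinge: it stays at any angle and takes about 4 N at the grip bar. When shut its rubber pads stand about 1.5 mm over the tops of seated bobbins. It starts shut or partly raised
- clamp_grip (a point): centre of the clamp lever's grip bar, a round black bar 16 mm thick and 86 mm long lying along the jig's y, 200 mm from the hinge axis; between its two arms (74 mm apart) there is a free window 64 mm wide for the fingers to pinch it from above, one finger on the robot's side and one on the far side. When shut it is 62 mm above the table and 42 mm clear of the block's front face
- clamp_hinge (a point): centre of the clamp's hinge axis, fixed on the jig 85 mm beyond its centre and 62 mm above the table; the axis lies along the jig's y. At angle a the grip bar is 200*cos(a) mm from it towards the jig's -x and 200*sin(a) mm above it. The clamp's cross bar is parallel to it, 85 mm from the hinge and 200 mm long
- start_button (a joint): travel of the start button (m): 0 = up, 0.008 = fully down (beyond 0.0065 counts); spring return, about 5 N to push fully down
- start_button_top (a point): centre of the top face of the start button, a white round button 40 mm across that is pressed straight down, on a fixed grey control box 90 x 80 x 45 mm
- treadle (a joint): angle of the treadle (rad): 0 = up at rest, 0.22 = down at its stop (beyond 0.195 counts); spring return, about 4 N at rest to 8 N at the stop on the pressing point
- treadle_pad (a point): pressing point on top of the treadle, 105 mm from its hinge, a ribbed pedal plate 124 x 68 mm on a fixed dark base 140 x 90 x 12 mm. The treadle is hinged at its far edge, slopes up towards the robot, and is pushed down here; the point sinks about 23 mm to the stop. x points to the hinge
- bobbinA: a flat wooden floss bobbin, 92 mm long (its x) and 16 mm thick (its z), shaped like an H lying on its side: two ends 56 mm wide (its y) and 20 mm long joined by a waist 34 mm wide and 52 mm long, which is where to grip it; about 45 g; origin at its very centre, 8 mm above what it lies flat on. Absent in some starts (None)
- bobbinB: a flat wooden floss bobbin, 92 mm long (its x) and 16 mm thick (its z), shaped like an H lying on its side: two ends 56 mm wide (its y) and 20 mm long joined by a waist 34 mm wide and 52 mm long, which is where to grip it; about 45 g; origin at its very centre, 8 mm above what it lies flat on. Absent in some starts (None)
- bobbinC: a flat wooden floss bobbin, 92 mm long (its x) and 16 mm thick (its z), shaped like an H lying on its side: two ends 56 mm wide (its y) and 20 mm long joined by a waist 34 mm wide and 52 mm long, which is where to grip it; about 45 g; origin at its very centre, 8 mm above what it lies flat on. Absent in some starts (None)
- cone: bystander: loose brown thread cone, 96 mm across, 140 mm high, upright; origin at its underside
- hoop: bystander: loose wooden embroidery hoop lying flat, 150 mm across, 18 mm high; origin at the centre of its underside
- scissors: bystander: loose steel scissors lying flat, 170 mm long; origin at the pivot, underside
Mind the look-alikes: they are no part of the job. Leave any green or yellow look-alike of the part that bears start_button alone.

How it is judged:
By the outcome, as a careful person would: the job done as asked, in the order asked, and still so for the second after the job is handed in, with the robot touching nothing.
Of bobbinA, bobbinB, bobbinC only 2 to 3 are there at a start; the rules pass over those that are not, and their reading is None.
At some moment in a run one of bobbinA, bobbinB, bobbinC may be knocked a few centimetres aside while the robot is not near it.
Once in a run the grip may slacken for a moment while it holds something.
It also fails if it takes over 208 s, if anything falls off the work surface, if the arm or the gripper's body presses on something with over 40 N, if the wrist force passes 120 N, or if a joint passes its speed limit or range.

## Robot

A 6-joint arm with a two-finger parallel gripper is mounted at the origin on the work surface. World frame = base frame: x ahead of the robot, y to its left, z up, the work surface at z = 0. Lengths are in m, angles in rad, forces in N, time in s.
With the tool pointing down it reaches from about 0.425 to 0.925 m from the base axis. Payload 12.5 kg.
Tool frame: the origin (TCP) lies on the centre line of the jaws, within the pads' length; the fingertips stand 8 mm ahead of it and the grasp point (between the pads) lies 11 mm behind it; z points along the fingers, y is the line along which they close (so a half turn about z gives the same grasp; the last joint's range is limited). The gripper opens to 85 mm and grips with 20 to 120 N. Pads are 22 mm wide; open, the fingers measure 114 mm over their backs; the gripper's body (76 mm by 85 mm) begins 54 mm behind the grasp point. The pads swing forward as they close: fully open they stand 13 mm farther back than shut.
Start: joints at [-1.379, 0.491, 1.559, -0, 1.092, -0.106], TCP at [0.183, -0.597, 0.239] pointing down, gripper open.
Joint ranges: [-3.1, 3.1], [-0.84, 2.19], [0.05, 2.79], [-1.13, 4.28], [0.06, 2.93], [-2.69, 2.69]. Speed limits (rad/s): [2.22, 2.22, 2.79, 3.14, 3.14, 3.14].

## Interface

Orientations are given as a rotation vector (axis times angle).
In Python, from bench import robot gives the robot as it stands.
- The arm moves only by the tool servo_tool, never from a script. Its argument "steps" is text: rows parted by semicolons, each of 7 numbers parted by spaces: the shift along the world's x, y, z scaled (see below), then the turn, a rotation vector about the world's x, y, z scaled (see below), then the opening, from -1 (shut) to 1 (fully open). In form: dx dy dz wx wy wz jaw; .... A call has 1 to 8 rows; each row is the pose to reach, as a shift and turn from the pose commanded when the call began; what a row does not reach only later rows make up. The controller multiplies each number of a shift by 0.5 m and each number of a turn by 90 degrees. A row lasts 1/8 s, in which the tool goes at most 62.5 mm and 10.7 degrees, less where a joint would pass 70% of its speed; a pose out of reach is approached as far as the arm can. A call with a number of a shift or a turn outside -1 to 1 is refused whole. A call with a gripper value outside its range is refused whole. The fingers move at their own pace and stop on an object; "squeeze" is the grip in N (left out, the last holds). Time passes only in rows, so rows that repeat a pose let the fingers close. It gives the time, the measured TCP pose, the force, the opening and the grip force at its end, in the units of the state.
- robot.sense(): the state, without advancing time (a new reading comes with each control period).
- robot.read_camera(name): name is "scene" or "top" or "wrist"; returns a dict with "image" (384x512x3 uint8, blue, green, red), "fx", "fy", "cx", "cy" (pixels), "xyz" and "orientation" of the camera in the world. Camera axes: x right, y up, looking along -z (the intrinsics and any distortion apply to the point x, -y, -z); pixel columns grow to the right and rows downward; lengths in m; the calibration is good to about 2 mm. A picture is of the moment at which its call begins. There is no depth.
- robot.sign_off(): hands the job in; it is judged then, once.
Trained networks look in the newest picture that a camera, given by its name, has taken for a name from the list of things; names that differ only in an ending like _2 or _b are one class to them, and where a whole thing is asked for, a point or a joint stands for the part that bears it (a point fixed in the world has none). Each returns a list of dicts, best first, with "confidence" (0 to 1); they miss things now and then, are a little off and sometimes report something else, mostly with a low value. They report only what shows in the picture. A call takes as long as a camera call. They do not tell look-alikes from the thing itself.
- robot.outline_of(camera, label): "pixels" (384x512 bool, what is visible of it) and "at" ([column, row] in pixels, amid what is visible of it).
The state is a dict: "clock": time; "joint_pos": joint angles; "joint_velocities": joint speeds; "effort": joint torques, N m; "position": TCP position; "eef_rot": TCP orientation; "wrist_force": force on the tool from outside, world axes, zero at the start; "torque": the same for the moment, N m; "width": finger opening in m; "finger_force": force on a finger pad.
Only numpy, scipy, OpenCV 4.12 (cv2) and the standard library are available. Lean on these libraries where they do the work, as an engineer would, in place of code of your own. Each camera call takes 0.05 s, during which the arm holds its last target. There are 200 camera calls.

## Working session

There is one attempt and no reset: what is moved stays moved. The work goes in short steps, Python scripts to look and compute and a tool call to move; the robot and the scene stay as the last step left them, time stands still between calls to the robot, and variables do not carry over. Pictures are saved under pics/ and viewed, at most 14 in all, crops included, and the job is handed in when it is done.

Besides the shell and the picture viewer there is one more tool, called after "Request:" as name(argument=value, ...), one argument or row to a line, values as JSON. servo_tool: Moves the arm, as the interface text tells. Its arguments: {"type":"object","properties":{"steps":{"type":"string"},"squeeze":{"type":"number"}},"required":["steps"]}

```bash
ls; mkdir -p pics; cat > h.py <<'E'
import numpy as np, cv2
from scipy.spatial.transform import Rotation as R
from bench import robot
def cam(n):
    c=robot.read_camera(n); return c
def Rm(c):
    o=np.array(c["orientation"],float)
    return R.from_rotvec(o).as_matrix() if o.size==3 else (R.from_quat(o).as_matrix() if o.size==4 else o.reshape(3,3))
def p2w(c,uv,z):
    uv=np.atleast_2d(uv).astype(float)
    d=np.c_[(uv[:,0]-c["cx"])/c["fx"],-(uv[:,1]-c["cy"])/c["fy"],-np.ones(len(uv))]@Rm(c).T
    o=np.array(c["xyz"]); return o+d*((z-o[2])/d[:,2])[:,None]
def w2p(c,P):
    q=(np.atleast_2d(P)-np.array(c["xyz"]))@Rm(c)
    return np.c_[c["cx"]+c["fx"]*q[:,0]/-q[:,2],c["cy"]-c["fy"]*q[:,1]/-q[:,2]]
E
python3 - <<'E'
from h import *
s=robot.sense(); print({k:np.round(v,3) for k,v in s.items()})
for n in("top","scene"):
    c=cam(n); cv2.imwrite(f"pics/{n}0.png",cv2.resize(c["image"],(800,600)) if n=="top" else c["image"])
    print(n,{k:v for k,v in c.items() if k!="image"})
    for l in("jig","clamp","start_button","treadle","bobbinA","cone","hoop","scissors"):
        for d in robot.outline_of(n,l): 
            print(l,round(d["confidence"],2),np.round(d["at"]),d["pixels"].sum(), np.round(p2w(c,d["at"],0.0)[0,:2],3))
E
```

```text
pics
{'clock': np.float64(0.0), 'joint_pos': array([-1.379,  0.492,  1.559,  0.   ,  1.092, -0.106]), 'joint_velocities': array([-0.002,  0.002, -0.   ,  0.001,  0.001,  0.001]), 'effort': array([-2.0000e-03, -6.1845e+01, -2.6160e+01, -0.0000e+00,  4.0000e-03,
       -0.0000e+00]), 'position': array([ 0.183, -0.597,  0.239]), 'eef_rot': array([-3.106, -0.466,  0.   ]), 'wrist_force': array([-0.338, -0.299, -1.047]), 'torque': array([ 0.004, -0.021, -0.009]), 'finger_force': np.float64(0.0), 'width': np.float64(0.085)}
top {'fx': 363.2663096517681, 'fy': 363.2663096517681, 'cx': 256.2031099999031, 'cy': 191.7953593582458, 'xyz': array([0.42667624, 0.06492094, 1.14393792]), 'orientation': array([ 0.09996741, -0.11198141, -1.57168366])}
jig 0.97 [274. 189.] 3948 [0.59 0.  ]
clamp 0.88 [270. 189.] 1015 [0.591 0.012]
start_button 0.72 [ 98. 235.] 154 [0.448 0.551]
treadle 0.84 [159. 239.] 923 [0.434 0.36 ]
treadle 0.74 [272. 190.] 3993 [0.587 0.006]
bobbinA 0.86 [406. 217.] 486 [ 0.5   -0.416]
bobbinA 0.56 [273. 192.] 952 [0.581 0.002]
cone 0.97 [344. 134.] 778 [ 0.769 -0.23 ]
cone 0.71 [
[... 211 characters left out ...]
785, 'cx': 256.93812827676044, 'cy': 188.12284228133515, 'xyz': array([ 1.23038351, -0.26060894,  0.84756886]), 'orientation': array([0.68714843, 0.43253216, 1.07056709])}
jig 0.91 [246. 217.] 3551 [0.586 0.01 ]
clamp 0.94 [239. 201.] 1119 [0.514 0.017]
clamp 0.45 [277. 278.] 477 [ 0.815 -0.003]
start_button 0.64 [242. 211.] 3704 [0.559 0.006]
start_button 0.57 [376. 163.] 97 [0.556 0.539]
start_button 0.45 [334. 171.] 110 [0.524 0.377]
treadle 0.9 [316. 148.] 547 [0.392 0.385]
treadle 0.51 [245. 219.] 3738 [0.59  0.004]
bobbinA 0.72 [100. 240.] 506 [ 0.481 -0.416]
cone 0.57 [192. 286.] 1382 [ 0.742 -0.216]
hoop 0.81 [328. 260.] 622 [0.827 0.152]
scissors 0.79 [275. 279.] 495 [ 0.815 -0.007]
```

View pics/top0.png

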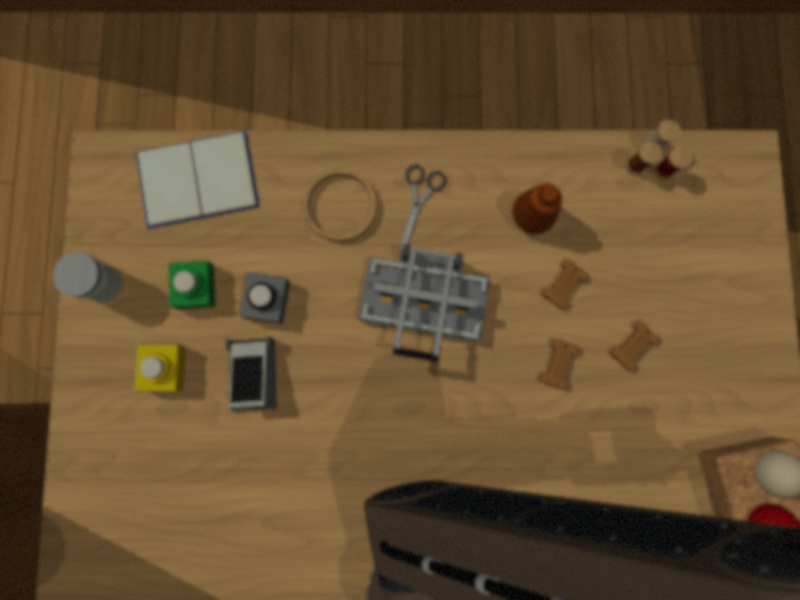

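View pics/scene0.png

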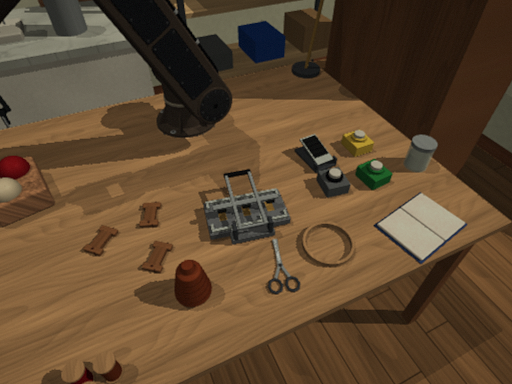

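The top picture shows three bobbins at 800x600 pixels (565,285), (560,364) and (635,346), the jig at (425,297) and the treadle at (250,375). There are three possible start buttons: grey (262,297), green (190,285) and yellow (160,368). The task describes a grey control box, so the grey one is meant. I'll confirm that in a crop.

```bash
python3 - <<'E'
from h import *
c=cam("top"); im=c["image"]
cr=cv2.resize(im[145:270,80:325],None,fx=3.2,fy=3.2,interpolation=cv2.INTER_CUBIC); cv2.imwrite("pics/crop1.png",cr)
def fit(mask,z):
    ys,xs=np.nonzero(mask); P=p2w(c,np.c_[xs,ys],z)[:,:2].astype(np.float32)
    hull=cv2.minAreaRect(P); m=P.mean(0); w,v=np.linalg.eigh(np.cov((P-m).T)); a=np.degrees(np.arctan2(v[1,1],v[0,1]))
    return np.round(m,3),round(a,1),np.round(hull[0],3),np.round(hull[1],3),round(hull[2],1)
hsv=cv2.cvtColor(im,cv2.COLOR_BGR2HSV)
for p in((361,182),(358,233),(406,221)):
    print(hsv[p[1],p[0]],hsv[p[1]-18,p[0]-12],im[p[1],p[0]],im[p[1]-18,p[0]-12])
    sub=np.zeros(im.shape[:2],bool); sub[p[1]-21:p[1]+22,p[0]-21:p[0]+22]=1
    g=cv2.GaussianBlur(im,(3,3),0)[...,2].astype(int); 
    b=cv2.GaussianBlur(hsv,(3,3),0)[...,1]
    t,_=cv2.threshold(b[sub].reshape(-1,1),0,255,cv2.THRESH_OTSU)
    m=sub&(b>t); n,l,st,ce=cv2.connectedComponentsWithStats(m.astype(np.uint8)); k=1+np.argmax(st[1:,4]); print(t,st[k],fit(l==k,.013))
for l,z in(("jig",.03),("start_button",.045),("treadle",.03),("cone",0.),("hoop",.01),("scissors",0.)):
    for d in robot.outline_of("top",l)[:1]: print(l,fit(d["pixels"],z))
E
```

```text
[ 14 159 104] [ 17 129 142] [ 39  70 104] [ 70 111 142]
147.0 [347 166  29  32 420] (array([ 0.612, -0.275], dtype=float32), np.float64(142.7), array([ 0.612, -0.276]), array([0.057, 0.093]), 52.9)
[ 15 168 106] [ 17 135 138] [ 36  70 106] [ 65 107 138]
148.0 [345 217  26  32 442] (array([ 0.452, -0.258], dtype=float32), np.float64(159.4), array([ 0.452, -0.258]), array([0.058, 0.092]), 69.1)
[ 15 177 101] [ 17 130 137] [ 31  66 101] [ 67 107 137]
147.0 [390 206  32  31 452] (array([ 0.487, -0.409], dtype=float32), np.float64(135.4), array([ 0.487, -0.41 ]), array([0.058, 0.094]), 46.3)
jig (array([0.583, 0.009], dtype=float32), np.float64(79.7), array([0.574, 0.011]), array([0.246, 0.221]), 79.2)
start_button (array([0.614, 0.479], dtype=float32), np.float64(68.3), array([0.614, 0.479]), array([0.037, 0.037]), 2.6)
treadle (array([0.433, 0.353], dtype=float32), np.float64(178.1), array([0.434, 0.354]), array([0.123, 0.072]), 1.6)
cone (array([ 0.774, -0.231], dtype=float32), np.float64(143.2), array([ 0.777, -0.228]), array([0.094, 0.118]), 69.9)
hoop (array([0.801, 0.193], dtype=float32), np.float64(162.9), array([0.784, 0.187]), array([0.139, 0.15 ]), 65.5)
scissors (array([0.796, 0.018], dtype=float32), np.float64(161.5), array([0.785, 0.006]), array([0.077, 0.166]), 85.9)
```

View pics/crop1.png

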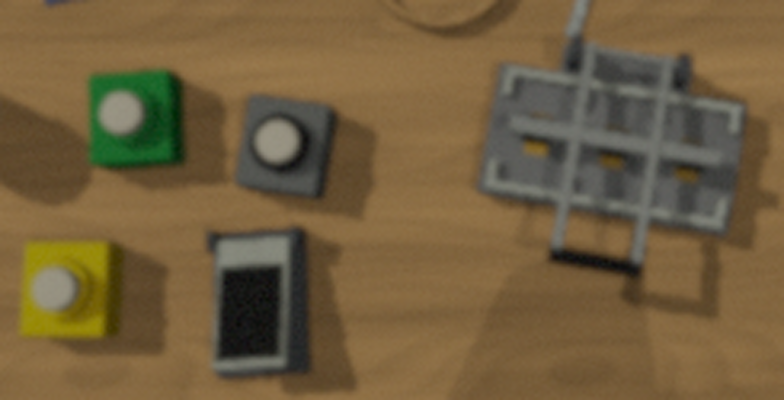

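The crop confirms it: the grey box with the white button at (280,142) is the real start button, and green (120,112) and yellow (55,288) are the look-alikes. The treadle is at (255,300) with its hinge at the far edge. The jig's yaw is about -9°, and its grip bar is at (595,261).

```bash
cat > fit.py <<'E'
from h import *
from scipy.optimize import least_squares
def jigpts(p):
    x,y,t,a=p; L=[]
    for sx,sy in((1,1),(1,-1),(-1,1),(-1,-1)): L.append((sx*.065,sy*.123,.04))
    for s in(1,-1): L.append((.085-.2*np.cos(a),s*.043,.062+.2*np.sin(a)))
    for s in(1,-1): L.append((.085-.085*np.cos(a),s*.1,.062+.085*np.sin(a)))
    L=np.array(L); c,s=np.cos(t),np.sin(t)
    return np.c_[x+c*L[:,0]-s*L[:,1],y+s*L[:,0]+c*L[:,1],L[:,2]]
def jigfit(c,uv,use=range(8),a0=.2):
    use=list(use); uv=np.array(uv,float)
    r=least_squares(lambda p:(w2p(c,jigpts(p)[use])-uv).ravel(),[.58,0,-.15,a0],loss="soft_l1")
    return r
E
python3 - <<'E'
from fit import *
c=cam("top")
uv=np.array([(502,65),(745,101),(482,190),(725,234),(551,256),(640,269),(512,122),(722,157)])/3.2+[80,145]-.34
r=jigfit(c,uv); print(np.round(r.x,3),np.degrees(r.x[2:]),np.round(r.fun.reshape(-1,2),1)); print(np.round(jigpts(r.x)[4:6],3))
E
```

```text
[ 0.581  0.009 -0.171  0.079] [-9.77546292  4.53255992] [[-0.7 -1.9]
 [ 1.8 -0. ]
 [-1.9  0.3]
 [ 1.9 -0.1]
 [-0.4 -0.6]
 [ 0.8  0.3]
 [-0.5  0.4]
 [-0.2  0.5]]
[[ 0.476  0.071  0.078]
 [ 0.461 -0.014  0.078]]
```

Request:
servo_tool(
  steps="0.1 0.1 0.15 0 0 0 1; 0.2 0.2 0.22 0 0 0 1; 0.3 0.3 0.22 0 0 0 1; 0.4 0.4 0.22 0 0 0 1; 0.5 0.55 0.22 0 0 0 1; 0.6 0.65 0.22 0 0 0 1; 0.6 0.7 0.22 0 0 0 1; 0.6 0.7 0.22 0 0 0 1",
)

```text
clock: 2.3
position: [0.4844, -0.2456, 0.3496]
eef_rot: [3.106, 0.466, 0.001]
wrist_force: [0.7, -0.6, 0.7]
width: 0.0853
finger_force: 0.0
```

```bash
cat > bob.py <<'E'
from h import *
def bobs(c,z=.016,amin=400):
    """segment bobbins by network outline in any camera; return centre, angle, size"""
    out=[]
    im=cv2.GaussianBlur(c["image"],(3,3),0); hsv=cv2.cvtColor(im,cv2.COLOR_BGR2HSV)
    m=((hsv[...,1]>147)&(hsv[...,0]<22)&(hsv[...,0]>8)).astype(np.uint8)
    m=cv2.morphologyEx(m,cv2.MORPH_OPEN,np.ones((3,3)))
    n,l,st,ce=cv2.connectedComponentsWithStats(m)
    for k in range(1,n):
        if st[k,4]<amin: continue
        ys,xs=np.nonzero(l==k); P=p2w(c,np.c_[xs,ys],z)[:,:2].astype(np.float32)
        (ce_,sz,an)=cv2.minAreaRect(P); mu=P.mean(0); w,v=np.linalg.eigh(np.cov((P-mu).T))
        out.append((st[k,:5],np.round(mu,4),np.round(np.degrees(np.arctan2(v[1,1],v[0,1])),1),np.round(ce_,4),np.round(sz,3)))
    return out
E
python3 - <<'E'
from bob import *
c=cam("wrist"); cv2.imwrite("pics/w1.png",c["image"]); print({k:np.round(v,3) for k,v in c.items() if k!="image"})
for o in bobs(c): print(o)
for l in ("bobbinA","jig"):
  for d in robot.outline_of("wrist",l): print(l,d["confidence"],d["at"],d["pixels"].sum(),p2w(c,d["at"],.016))
E
```

```text
{'fx': np.float64(315.185), 'fy': np.float64(315.185), 'cx': np.float64(254.731), 'cy': np.float64(196.798), 'xyz': array([ 0.552, -0.224,  0.484]), 'orientation': array([-0.239,  0.177, -1.264])}
(array([ 267,   36,   73,   71, 2125], dtype=int32), array([ 0.6168, -0.2755], dtype=float32), np.float64(142.1), array([ 0.6161, -0.2752]), array([0.055, 0.092]))
(array([ 227,  143,   62,   65, 1652], dtype=int32), array([ 0.4579, -0.2579], dtype=float32), np.float64(160.1), array([ 0.4566, -0.2577]), array([0.055, 0.091]))
(array([ 325,  154,   68,   56, 1701], dtype=int32), array([ 0.4936, -0.4084], dtype=float32), np.float64(135.6), array([ 0.493 , -0.4085]), array([0.057, 0.092]))
bobbinA 0.79 [359.3, 181.7] 1860 [[ 0.49361166 -0.4089529   0.016     ]]
jig 0.77 [98.8, 48.1] 17046 [[0.56260089 0.00083506 0.016     ]]
```

View pics/w1.png

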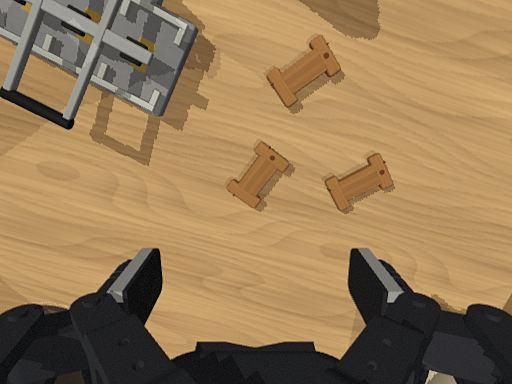

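Request:
servo_tool(
  steps="0 0.12 0 0 0 0 1; 0.02 0.24 0 0 0 0 1; 0.02 0.36 0 0 0 0 1; 0.02 0.47 0 0 0 0 1; 0.02 0.47 0 0 0 0 1; 0.02 0.47 0 0 0 0 1",
)

```text
clock: 3.2
position: [0.4934, -0.0134, 0.3494]
eef_rot: [3.106, 0.465, 0.0]
wrist_force: [-0.0, 0.2, 0.3]
width: 0.0852
finger_force: 0.0
```

```bash
python3 - <<'E'
from fit import *
print(np.round(robot.sense()["position"],4))
c=cam("wrist"); cv2.imwrite("pics/w2.png",cv2.resize(c["image"],(800,600),interpolation=cv2.INTER_CUBIC)); 
print(w2p(c,jigpts([.581,.009,-.171,.079]))*1.5625)
E
```

```text
[ 0.4934 -0.0134  0.3494]
[[302.35682632  -8.44662694]
 [566.32500917 139.71983193]
 [240.97888797 145.61726821]
 [490.5088646  272.93189418]
 [294.7632132  245.6875975 ]
 [387.75167128 291.27470363]
 [288.83877634  79.06843137]
 [511.99507459 198.50019991]]
```

View pics/w2.png

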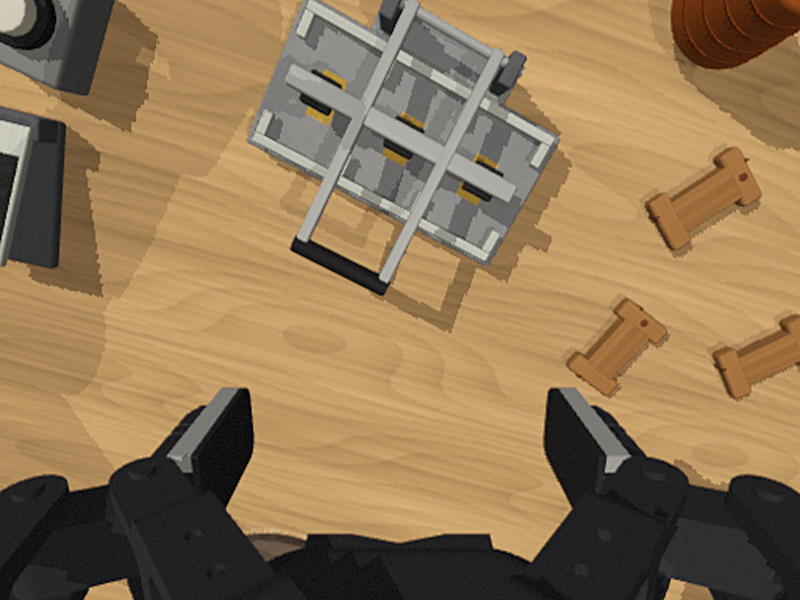

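```bash
python3 - <<'E'
from fit import *
c=cam("wrist")
uv=np.array([(308,2),(558,138),(250,139),(490,263),(296,244),(386,289),(291,77),(511,194)])/1.5625
def pts(p):
    P=jigpts(p[:4]); m=P[:4].mean(0); t=p[2]; 
    ct=np.array([[np.cos(t),-np.sin(t)],[np.sin(t),np.cos(t)]])
    L=(P[:4,:2]-m[:2])@ct; L-=np.sign(L)*p[4:6]; P[:4,:2]=m[:2]+L@ct.T; return P
r=least_squares(lambda p:(w2p(c,pts(p))-uv).ravel(),[.58,0,-.15,.1,0,0],loss="soft_l1")
print(np.round(r.x,4),np.degrees(r.x[2:4]),np.round(r.fun.reshape(-1,2),1)); 
P=pts(r.x); print(np.round(P[4:6].mean(0),4),np.round(r.x[:2]+.085*np.array([np.cos(r.x[2]),np.sin(r.x[2])]),4))
E
```

```text
[ 0.5831  0.0085 -0.1707  0.0613  0.0059  0.006 ] [-9.78164011  3.51050261] [[-0.8 -1.1]
 [-0.2  1.4]
 [ 0.4  0.8]
 [-0.6 -0.5]
 [ 0.1 -0.6]
 [ 1.7 -0.4]
 [-0.8 -0.1]
 [ 1.   1.2]]
[0.4701 0.028  0.0742] [ 0.6669 -0.0059]
```

Request:
servo_tool(
  steps="0 0.02 0 0 0 0.117 0; 0 0.04 -0.1 0 0 0.234 0; -0.046 0.083 -0.15 0 0 0.351 0; -0.046 0.083 -0.2 0 0 0.468 0; -0.046 0.083 -0.25 0 0 0.585 0; -0.046 0.083 -0.3 0 0 0.702 0; -0.046 0.083 -0.3 0 0 0.702 0; -0.046 0.083 -0.3 0 0 0.702 0",
)

```text
clock: 4.3
position: [0.4709, 0.0283, 0.2001]
eef_rot: [2.407, 2.018, 0.001]
wrist_force: [0.6, 0.4, 0.7]
width: 0.0425
finger_force: 0.0
```

```bash
python3 - <<'E'
from fit import *
s=robot.sense(); print(np.round(s["position"],4),np.round(R.from_rotvec(s["eef_rot"]).as_matrix()[:,1],3),s["width"],np.round(s["joint_pos"],2))
c=cam("wrist"); im=c["image"].copy()
for u in w2p(c,jigpts([.583,.0085,-.1707,.061])): cv2.circle(im,(int(u[0]),int(u[1])),3,(0,0,255),-1)
cv2.imwrite("pics/w3.png",im)
E
```

```text
[0.4709 0.0283 0.2001] [ 0.985 -0.175  0.001] 0.04249813146621453 [-0.08  0.33  1.97 -0.    0.84  0.1 ]
```

View pics/w3.png

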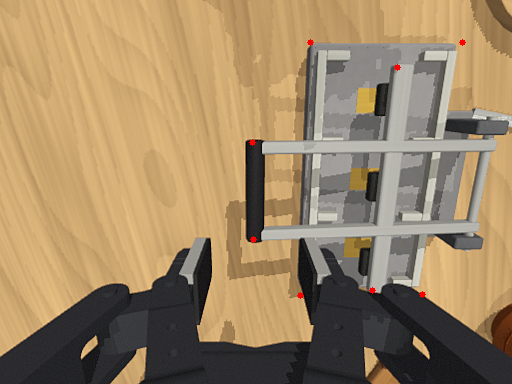

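The wrist view shows the grip bar at (254,190), exactly where the fit puts it, midway between the fingers. I'll go down and pinch it.

Request:
servo_tool(
  steps="0 0 -0.1 0 0 0 0; 0 0 -0.2 0 0 0 0; 0 0 -0.272 0 0 0 0; 0 0 -0.272 0 0 0 -1; 0 0 -0.272 0 0 0 -1; 0 0 -0.272 0 0 0 -1; 0 0 -0.272 0 0 0 -1",
  squeeze=40,
)

```text
clock: 5.22
position: [0.4711, 0.0289, 0.0645]
eef_rot: [2.401, 2.023, 0.003]
wrist_force: [1.0, -2.5, 0.8]
width: 0.0147
finger_force: 39.4
```

```bash
python3 - <<'E'
from fit import *
s=robot.sense(); p=s["position"]; print(p,s["width"],s["finger_force"],s["wrist_force"])
h=np.array([.6669,-.0059]); t=-.1707
g=np.array([p[0],p[1],p[2]+.011]); a0=np.arctan2(g[2]-.062,(h-g[:2])@[np.cos(t),np.sin(t)]); r=np.hypot(g[2]-.062,(h-g[:2])@[np.cos(t),np.sin(t)])
print(a0,r)
prev=None
def off(a): 
    d=.2*(np.cos(a0)-np.cos(a)); return np.array([d*np.cos(t),d*np.sin(t),.2*(np.sin(a)-np.sin(a0))])/.5
for a in np.linspace(a0,1.74,15): print(round(a,2),np.round(off(a),3))
E
```

```text
[0.47110769 0.02885378 0.06452393] 0.014745826821166975 39.38577175140381 [ 0.99952714 -2.5323679   0.83189459]
0.06790600849312552 0.19930973902441637
0.07 [ 0. -0.  0.]
0.19 [ 0.006 -0.001  0.047]
0.31 [ 0.017 -0.003  0.094]
0.43 [ 0.034 -0.006  0.138]
0.55 [ 0.056 -0.01   0.18 ]
0.67 [ 0.083 -0.014  0.22 ]
0.78 [ 0.114 -0.02   0.255]
0.9 [ 0.149 -0.026  0.287]
1.02 [ 0.188 -0.032  0.314]
1.14 [ 0.23  -0.04   0.337]
1.26 [ 0.274 -0.047  0.354]
1.38 [ 0.319 -0.055  0.366]
1.5 [ 0.366 -0.063  0.372]
1.62 [ 0.413 -0.071  0.372]
1.74 [ 0.46  -0.079  0.367]
```

Request:
servo_tool(
  steps="0.006 -0.001 0.047 0 0 0 -1; 0.017 -0.003 0.094 0 0 0 -1; 0.034 -0.006 0.138 0 0 0 -1; 0.056 -0.01 0.18 0 0 0 -1; 0.083 -0.014 0.22 0 0 0 -1; 0.114 -0.02 0.255 0 0 0 -1; 0.149 -0.026 0.287 0 0 0 -1; 0.149 -0.026 0.287 0 0 0 -1",
)

```text
clock: 6.22
position: [0.5466, 0.0154, 0.2079]
eef_rot: [2.4, 2.022, 0.004]
wrist_force: [6.4, -3.6, -6.7]
width: 0.0144
finger_force: 40.9
```

Request:
servo_tool(
  steps="0.039 -0.006 0.027 0 0 0 -1; 0.081 -0.014 0.05 0 0 0 -1; 0.125 -0.021 0.067 0 0 0 -1; 0.17 -0.029 0.079 0 0 0 -1; 0.217 -0.037 0.085 0 0 0 -1; 0.264 -0.045 0.085 0 0 0 -1; 0.311 -0.053 0.08 0 0 0 -1; 0.311 -0.053 0.08 0 0 0 -1",
)

```text
clock: 7.22
position: [0.7014, -0.0114, 0.2476]
eef_rot: [2.401, 2.022, 0.001]
wrist_force: [2.9, -4.9, 2.1]
width: 0.0148
finger_force: 41.4
```

Request:
servo_tool(
  steps="0 0 0 0 0 0 0; 0 0 0 0 0 0 0; 0 0 0 0 0 0 0; 0 0 0.1 0 0 0 0; 0 0 0.2 0 0 0 0; 0 0 0.2 0 0 0 0",
)

```text
clock: 7.98
position: [0.701, -0.0103, 0.3515]
eef_rot: [2.398, 2.021, 0.008]
wrist_force: [-0.2, 0.6, 0.7]
width: 0.0428
finger_force: 0.0
```

Request:
servo_tool(
  steps="-0.1 0 0 0 0 -0.117 0.3; -0.2 0 0 0 0 -0.234 0.3; -0.3 -0.06 0 0 0 -0.351 0.3; -0.4 -0.15 0 0 0 -0.468 0.3; -0.45 -0.25 0 0 0 -0.585 0.3; -0.45 -0.35 0 0 0 -0.702 0.3; -0.45 -0.44 -0.03 0 0 -0.819 0.3; -0.45 -0.5 -0.06 0 0 -0.93 0.3",
)

```text
clock: 8.98
position: [0.4748, -0.2621, 0.3156]
eef_rot: [-3.139, 0.106, 0.001]
wrist_force: [1.0, -0.2, -0.4]
width: 0.0555
finger_force: 0.0
```

Request:
servo_tool(
  steps="-0.02 0 -0.05 0 0 -0.117 0.3; -0.04 0 -0.1 0 0 -0.18 0.3; -0.04 0 -0.15 0 0 -0.18 0.3; -0.04 0 -0.15 0 0 -0.18 0.3; -0.04 0 -0.15 0 0 -0.18 0.3",
)

```text
clock: 9.6
position: [0.4556, -0.2605, 0.2424]
eef_rot: [3.095, -0.536, 0.001]
wrist_force: [0.2, 1.2, -0.0]
width: 0.0555
finger_force: 0.0
```

```bash
python3 - <<'E'
from bob import *
s=robot.sense(); print(np.round(s["position"],4),np.round(R.from_rotvec(s["eef_rot"]).as_matrix()[:,1],3),s["width"],np.round(s["joint_pos"],2))
c=cam("wrist"); cv2.imwrite("pics/w4.png",c["image"])
for o in bobs(c): print(o)
ct=cam("top"); print("top")
for o in bobs(ct,.013,250): print(o[1:])
E
```

```text
[ 0.4556 -0.2605  0.2424] [-0.336 -0.942  0.   ] 0.05551271248926965 [-0.65  0.35  1.8  -0.    1.    1.27]
(array([ 182,    0,   69,   73, 2689], dtype=int32), array([ 0.603 , -0.2673], dtype=float32), np.float64(136.3), array([ 0.6081, -0.2699]), array([0.055, 0.073]))
(array([ 332,   43,   83,   98, 3555], dtype=int32), array([ 0.4937, -0.4095], dtype=float32), np.float64(136.4), array([ 0.4923, -0.4087]), array([0.056, 0.092]))
(array([ 33, 116,  29,  37, 658], dtype=int32), array([ 0.5728, -0.053 ], dtype=float32), np.float64(172.2), array([ 0.573 , -0.0533]), array([0.021, 0.04 ]))
(array([ 230,  130,   48,   77, 2778], dtype=int32), array([ 0.4581, -0.2591], dtype=float32), np.float64(160.2), array([ 0.4567, -0.2585]), array([0.054, 0.089]))
top
(array([ 1.0938, -0.0089], dtype=float32), np.float64(87.7), array([0.9345, 0.0504]), array([0.601, 1.73 ]))
(array([ 0.7695, -0.2265], dtype=float32), np.float64(139.4), array([ 0.768 , -0.2296]), array([0.096, 0.118]))
(array([ 0.612 , -0.2752], dtype=float32), np.float64(140.1), array([ 0.612 , -0.2751]), array([0.056, 0.093]))
(array([ 0.451 , -0.2572], dtype=float32), np.float64(162.7), array([ 0.452 , -0.2587]), array([0.056, 0.09 ]))
(array([0.2293, 0.7841], dtype=float32), np.float64(-177.3), array([0.2315, 0.7796]), array([0.429, 0.094]))
```

View pics/w4.png

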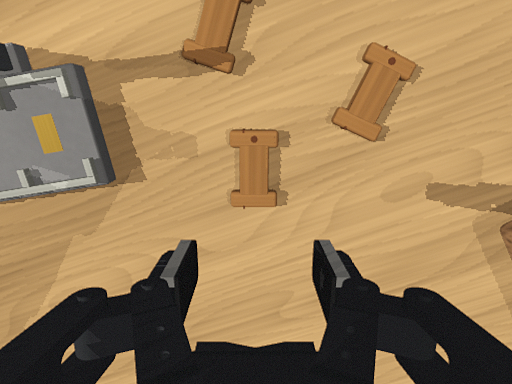

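Request:
servo_tool(
  steps="0 0.004 -0.12 0 0 0 0.3; 0 0.004 -0.24 0 0 0 0.3; 0 0.004 -0.36 0 0 0 0.3; 0 0.004 -0.43 0 0 0 0.3; 0 0.004 -0.464 0 0 0 0.3; 0 0.004 -0.464 0 0 0 -1; 0 0.004 -0.464 0 0 0 -1; 0 0.004 -0.464 0 0 0 -1",
  squeeze=60,
)

```text
clock: 10.7
position: [0.456, -0.2589, 0.0112]
eef_rot: [3.094, -0.536, 0.003]
wrist_force: [-0.2, 0.3, -0.0]
width: 0.0329
finger_force: 39.0
```

Request:
servo_tool(
  steps="0 0 0 0 0 0 -1; 0 0 0.1 0 0 0 -1; 0 0 0.2 0 0 0 -1; 0 0 0.3 0 0 0 -1; 0 0 0.3 0 0 0 -1",
)

```text
clock: 11.32
position: [0.4565, -0.2592, 0.1635]
eef_rot: [3.092, -0.536, 0.01]
wrist_force: [-0.0, 0.3, -1.5]
width: 0.0323
finger_force: 65.2
```

```bash
python3 - <<'E'
from bob import *
s=robot.sense(); print(np.round(s["position"],4),np.round(R.from_rotvec(s["eef_rot"]).as_matrix()[:,1],3),s["width"],s["finger_force"],s["wrist_force"])
c=cam("wrist"); im=c["image"]; cv2.imwrite("pics/w5.png",im)
for o in bobs(c,s["position"][2]+.006): print(o)
E
```

```text
[ 0.4565 -0.2592  0.1635] [-0.336 -0.942  0.002] 0.032339721459534225 65.16728639602661 [-0.01440506  0.27156013 -1.51581842]
(array([ 163,    0,   68,   66, 3128], dtype=int32), array([ 0.5549, -0.2722], dtype=float32), np.float64(82.4), array([ 0.5546, -0.2704]), array([0.025, 0.022]))
(array([ 353,   26,  110,  125, 5916], dtype=int32), array([ 0.5093, -0.3399], dtype=float32), np.float64(136.0), array([ 0.5086, -0.3394]), array([0.026, 0.042]))
(array([  191,   162,   128,   185, 15776], dtype=int32), array([ 0.4656, -0.2617], dtype=float32), np.float64(160.4), array([ 0.4597, -0.2587]), array([0.053, 0.09 ]))
```

View pics/w5.png

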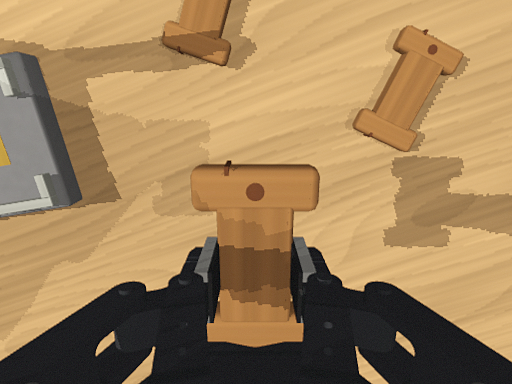

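Request:
servo_tool(
  steps="0.02 0.03 0.02 0 0 0.117 -1; 0.04 0.06 0.04 0 0 0.234 -1; 0.06 0.1 0.05 0 0 0.351 -1; 0.08 0.15 0.05 0 0 0.468 -1; 0.1 0.2 0.05 0 0 0.585 -1; 0.12 0.25 0.05 0 0 0.702 -1; 0.14 0.3 0.05 0 0 0.819 -1; 0.16 0.35 0.05 0 0 0.93 -1",
)

```text
clock: 12.38
position: [0.5352, -0.0825, 0.1833]
eef_rot: [-2.657, -1.673, 0.003]
wrist_force: [0.4, -0.4, -0.6]
width: 0.0325
finger_force: 65.2
```

Request:
servo_tool(
  steps="0.02 0.04 0 0 0 0.117 -1; 0.04 0.08 0 0 0 0.234 -1; 0.06 0.12 0 0 0 0.351 -1; 0.08 0.16 0 0 0 0.468 -1; 0.1 0.2 0 0 0 0.585 -1; 0.115 0.25 0 0 0 0.702 -1; 0.115 0.3 0 0 0 0.819 -1; 0.115 0.332 0 0 0 0.93 -1",
)

```text
clock: 13.38
position: [0.5923, 0.0835, 0.183]
eef_rot: [-0.862, -3.018, 0.001]
wrist_force: [-0.3, -0.1, -0.9]
width: 0.0322
finger_force: 65.2
```

Request:
servo_tool(
  steps="0 0 -0.05 0 0 0.117 -1; 0 0 -0.1 0 0 0.234 -1; 0 0 -0.15 0 0 0.249 -1; 0 0 -0.15 0 0 0.249 -1; 0 0 -0.15 0 0 0.249 -1",
)

```text
clock: 14.0
position: [0.593, 0.0825, 0.1099]
eef_rot: [-0.271, -3.13, -0.0]
wrist_force: [0.3, 0.1, -0.2]
width: 0.0324
finger_force: 65.1
```

```bash
cat > hold.py <<'E'
from bob import *
def where(tgt=None):
    s=robot.sense(); M=R.from_rotvec(s["eef_rot"]).as_matrix(); p=s["position"]
    print("tcp",np.round(p,4),"yaw_y",round(np.degrees(np.arctan2(M[1,1],M[0,1])),1),"z",np.round(M[:,2],3),"w",round(s["width"],4),"ff",round(s["finger_force"],1),"F",np.round(s["wrist_force"],1),"j",np.round(s["joint_pos"],2),"t",s["clock"])
    return s
E
python3 - <<'E'
from hold import *
s=where(); c=cam("wrist"); cv2.imwrite("pics/w6.png",c["image"])
for o in bobs(c,s["position"][2]+.005): print(o)
E
```

```text
tcp [0.593  0.0825 0.1099] yaw_y 80.1 z [-0.  0. -1.] w 0.0324 ff 65.1 F [ 0.3  0.1 -0.2] j [ 0.03  0.61  1.75  0.    0.79 -1.37] t 14.0
(array([  192,   164,   127,   183, 15219], dtype=int32), array([0.5852, 0.0845], dtype=float32), np.float64(170.4), array([0.5919, 0.0829]), array([0.053, 0.091]))
(array([ 136,  187,   34,   51, 1491], dtype=int32), array([0.5602, 0.044 ], dtype=float32), np.float64(169.9), array([0.5605, 0.044 ]), array([0.013, 0.023]))
```

View pics/w6.png

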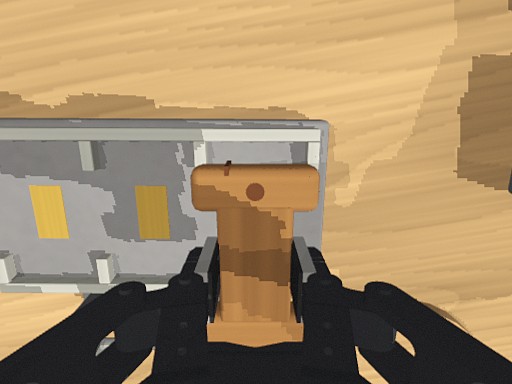

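```bash
python3 - <<'E'
from hold import *
c=cam("wrist")
P=p2w(c,[(152.5,212),(48,212)],.030); Q=p2w(c,[(201,152),(315,152),(260,135),(88,155),(106,268)],.040)
t=-.1707; ct=np.array([[np.cos(t),-np.sin(t)],[np.sin(t),np.cos(t)]])
for X in(P,Q): print(np.round(X,4).tolist(),np.round((X[:,:2]-[.5831,.0085])@ct,4).tolist())
E
```

```text
[[0.5841, 0.0103, 0.03], [0.5713, -0.0636, 0.03]] [[0.0007, 0.0019], [0.0006, -0.0731]]
[[0.5469, 0.0559, 0.04], [0.5596, 0.1288, 0.04], [0.5427, 0.0954, 0.04], [0.5362, -0.0169, 0.04], [0.617, -0.0299, 0.04]] [[-0.0437, 0.0406], [-0.0436, 0.1146], [-0.0545, 0.0788], [-0.0419, -0.033], [0.0399, -0.0321]]
```

Request:
servo_tool(
  steps="0.01 0.001 -0.04 0 0 0 -1; 0.01 0.001 -0.08 0 0 0 -1; 0.01 0.001 -0.11 0 0 0 -1; 0.01 0.001 -0.125 0 0 0 -1; 0.01 0.001 -0.135 0 0 0 -1; 0.01 0.001 -0.135 0 0 0 -1",
)

```text
clock: 14.85
position: [0.598, 0.083, 0.0423]
eef_rot: [0.27, 3.13, 0.0]
wrist_force: [0.7, -0.7, -0.2]
width: 0.0321
finger_force: 65.2
```

Request:
servo_tool(
  steps="0 0 0 0 0 0 0.1; 0 0 0 0 0 0 0.1; 0 0 0 0 0 0 0.1; 0 0 0.1 0 0 0 0.1; 0 0 0.2 0 0 0 0.2; 0 -0.05 0.3 0 0 0 0.3; 0 -0.15 0.35 0 0 -0.1 0.3; 0 -0.25 0.35 0 0 -0.2 0.3",
)

```text
clock: 15.85
position: [0.5985, -0.0432, 0.22]
eef_rot: [0.761, 3.043, 0.001]
wrist_force: [-0.2, 1.0, -0.9]
width: 0.0554
finger_force: 0.0
```

Request:
servo_tool(
  steps="0 -0.1 0 0 0 -0.1 0.3; 0 -0.2 0 0 0 -0.11 0.3; 0 -0.3 0 0 0 -0.11 0.3; 0 -0.4 0 0 0 -0.11 0.3; 0.02 -0.46 0 0 0 -0.11 0.3; 0.02 -0.46 0 0 0 -0.11 0.3; 0.02 -0.46 0 0 0 -0.11 0.3",
)

```text
clock: 16.73
position: [0.6076, -0.2713, 0.2172]
eef_rot: [-1.016, -2.972, -0.001]
wrist_force: [-1.0, 0.1, 0.3]
width: 0.0557
finger_force: 0.0
```

```bash
python3 - <<'E'
from hold import *
s=where(); c=cam("wrist")
for o in bobs(c): print(o)
ct=cam("top"); print("top")
for o in bobs(ct,.013,250): print(o[1:])
a=np.hstack([c["image"],ct["image"][130:322,150:406].repeat(2,0).repeat(2,1)]); cv2.imwrite("pics/w7.png",cv2.resize(a,(800,300)))
E
```

```text
tcp [ 0.6076 -0.2713  0.2172] yaw_y 52.3 z [-0.     0.001 -1.   ] w 0.0557 ff 0.0 F [-1.   0.1  0.3] j [-0.52  0.57  1.48  0.    1.1  -1.43] t 16.725
(array([  60,  122,   57,   87, 3568], dtype=int32), array([ 0.4917, -0.4058], dtype=float32), np.float64(135.8), array([ 0.4931, -0.4074]), array([0.058, 0.092]))
(array([ 230,  139,   52,   82, 3066], dtype=int32), array([ 0.6139, -0.2737], dtype=float32), np.float64(142.3), array([ 0.6154, -0.2749]), array([0.054, 0.091]))
(array([ 335,  213,  113,   87, 5797], dtype=int32), array([ 0.7819, -0.2048], dtype=float32), np.float64(-164.9), array([ 0.7973, -0.2048]), array([0.161, 0.078]))
top
(array([ 1.1479, -0.0059], dtype=float32), np.float64(88.0), array([1.054 , 0.0506]), array([0.362, 1.73 ]))
(array([ 1.0352, -0.4875], dtype=float32), np.float64(-143.5), array([ 1.0242, -0.4815]), array([0.121, 0.073]))
(array([ 0.8087, -0.7577], dtype=float32), np.float64(178.2), array([ 0.8069, -0.7569]), array([0.029, 0.127]))
(array([ 0.7693, -0.2264], dtype=float32), np.float64(142.0), array([ 0.7705, -0.2293]), array([0.094, 0.115]))
(array([ 0.6121, -0.2753], dtype=float32), np.float64(140.5), array([ 0.6124, -0.2743]), array([0.054, 0.09 ]))
(array([0.6011, 0.0824], dtype=float32), np.float64(170.2), array([0.6002, 0.0816]), array([0.049, 0.086]))
(array([0.2064, 0.7839], dtype=float32), np.float64(-176.9), array([0.2026, 0.7788]), array([0.372, 0.091]))
```

View pics/w7.png

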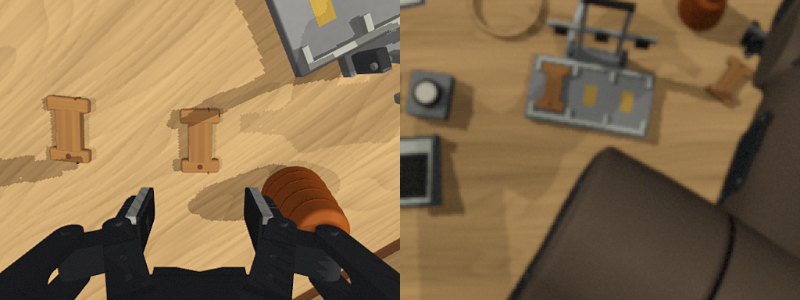

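The second view shows bobbin one seated in nest0, around (550,88), and the clamp open. The next bobbin is at (200,140), and the cone is clear of the descent.

Request:
servo_tool(
  steps="0.013 -0.006 -0.1 0 0 0 0.3; 0.013 -0.006 -0.2 0 0 0 0.3; 0.013 -0.006 -0.3 0 0 0 0.3; 0.013 -0.006 -0.38 0 0 0 0.3; 0.013 -0.006 -0.414 0 0 0 0.3; 0.013 -0.006 -0.414 0 0 0 -1; 0.013 -0.006 -0.414 0 0 0 -1; 0.013 -0.006 -0.414 0 0 0 -1",
)

```text
clock: 17.82
position: [0.615, -0.2753, 0.012]
eef_rot: [1.015, 2.97, -0.001]
wrist_force: [-0.1, 1.0, -0.7]
width: 0.0321
finger_force: 62.7
```

Request:
servo_tool(
  steps="0 0 0 0 0 0 -1; 0 0 0.1 0 0 0 -1; 0 0 0.2 0 0 0 -1; -0.02 0.1 0.28 0 0 0.1 -1; -0.04 0.2 0.28 0 0 0.2 -1; -0.06 0.3 0.28 0 0 0.3 -1; -0.06 0.4 0.28 0 0 0.308 -1; -0.06 0.5 0.28 0 0 0.308 -1",
)

```text
clock: 18.82
position: [0.5843, -0.0235, 0.151]
eef_rot: [0.275, 3.129, 0.0]
wrist_force: [0.4, -0.7, -0.7]
width: 0.0324
finger_force: 62.8
```

Request:
servo_tool(
  steps="0 0.05 -0.03 0 0 0 -1; 0 0.065 -0.06 0 0 0 -1; 0 0.065 -0.09 0 0 0 -1; 0 0.065 -0.09 0 0 0 -1",
)

```text
clock: 19.32
position: [0.584, 0.0064, 0.104]
eef_rot: [-0.276, -3.127, -0.0]
wrist_force: [-0.3, 0.0, -0.2]
width: 0.0324
finger_force: 62.8
```

```bash
python3 - <<'E'
from hold import *
s=where(); c=cam("wrist")
for o in bobs(c,s["position"][2]+.005,1500): print(o)
E
```

```text
tcp [0.584  0.0064 0.104 ] yaw_y 79.9 z [-0.002  0.    -1.   ] w 0.0324 ff 62.8 F [-0.3  0.  -0.2] j [-0.1   0.6   1.79 -0.    0.75 -1.5 ] t 19.325
(array([ 327,  148,   96,  135, 7243], dtype=int32), array([0.5709, 0.0621], dtype=float32), np.float64(166.5), array([0.5709, 0.061 ]), array([0.037, 0.062]))
(array([ 193,  165,  124,  176, 9912], dtype=int32), array([0.5772, 0.0069], dtype=float32), np.float64(-179.3), array([0.5805, 0.0063]), array([0.052, 0.086]))
(array([ 136,  183,   34,   53, 1554], dtype=int32), array([ 0.5497, -0.0313], dtype=float32), np.float64(169.8), array([ 0.5501, -0.0315]), array([0.013, 0.024]))
```

Request:
servo_tool(
  steps="0.003 0.006 -0.04 0 0 0 -1; 0.003 0.006 -0.08 0 0 0 -1; 0.003 0.006 -0.105 0 0 0 -1; 0.003 0.006 -0.121 0 0 0 -1; 0.003 0.006 -0.121 0 0 0 -1",
)

```text
clock: 20.0
position: [0.5859, 0.0103, 0.0447]
eef_rot: [-0.275, -3.129, -0.0]
wrist_force: [-0.9, -0.1, -0.2]
width: 0.0325
finger_force: 62.8
```

Request:
servo_tool(
  steps="0 0 -0.001 0 0 0 0.1; 0 0 -0.001 0 0 0 0.1; 0 0 -0.001 0 0 0 0.1; 0 0 0.1 0 0 0 0.1; 0 0 0.2 0 0 0 0.2; 0 -0.05 0.3 0 0 0 0.3; -0.03 -0.15 0.35 0 0 -0.1 0.3; -0.06 -0.25 0.35 0 0 -0.2 0.3",
)

```text
clock: 21.0
position: [0.5561, -0.1157, 0.2223]
eef_rot: [0.766, 3.042, -0.0]
wrist_force: [0.7, 0.3, 0.6]
width: 0.0555
finger_force: 0.0
```

Request:
servo_tool(
  steps="-0.02 -0.1 0 0 0 -0.1 0.3; -0.04 -0.2 0 0 0 -0.179 0.3; -0.07 -0.3 0 0 0 -0.179 0.3; -0.1 -0.4 0 0 0 -0.179 0.3; -0.12 -0.5 0 0 0 -0.179 0.3; -0.12 -0.58 0 0 0 -0.179 0.3; -0.12 -0.58 0 0 0 -0.179 0.3; -0.12 -0.58 0 0 0 -0.179 0.3",
)

```text
clock: 22.0
position: [0.4958, -0.4039, 0.2197]
eef_rot: [-1.18, -2.911, -0.001]
wrist_force: [0.1, -0.3, 0.7]
width: 0.0556
finger_force: 0.0
```

```bash
python3 - <<'E'
from hold import *
s=where(); c=cam("wrist")
for o in bobs(c): print(o)
ct=cam("top"); print("top")
for o in bobs(ct,.013,250): print(o[1:])
E
```

```text
tcp [ 0.4958 -0.4039  0.2197] yaw_y 45.9 z [-0.     0.001 -1.   ] w 0.0556 ff 0.0 F [ 0.1 -0.3  0.7] j [-0.79  0.53  1.54  0.    1.07 -1.59] t 22.0
(array([ 221,  131,   51,   82, 3124], dtype=int32), array([ 0.4892, -0.4086], dtype=float32), np.float64(136.4), array([ 0.4903, -0.4094]), array([0.054, 0.09 ]))
(array([492, 199,  20,  63, 913], dtype=int32), array([ 0.7441, -0.2441], dtype=float32), np.float64(150.0), array([ 0.7453, -0.2473]), array([0.021, 0.079]))
top
(array([ 1.0978, -0.0174], dtype=float32), np.float64(87.7), array([0.967 , 0.0505]), array([0.536, 1.73 ]))
(array([ 0.7693, -0.2263], dtype=float32), np.float64(141.2), array([ 0.7684, -0.2298]), array([0.096, 0.117]))
(array([0.6006, 0.083 ], dtype=float32), np.float64(170.5), array([0.6004, 0.083 ]), array([0.046, 0.086]))
(array([0.5884, 0.0081], dtype=float32), np.float64(171.6), array([0.5889, 0.0079]), array([0.046, 0.086]))
(array([ 0.4866, -0.409 ], dtype=float32), np.float64(136.9), array([ 0.4872, -0.4095]), array([0.058, 0.09 ]))
(array([0.2241, 0.7836], dtype=float32), np.float64(-177.7), array([0.2402, 0.7803]), array([0.447, 0.094]))
```

Request:
servo_tool(
  steps="-0.012 -0.01 -0.1 0 0 0 0.3; -0.012 -0.01 -0.2 0 0 0 0.3; -0.012 -0.01 -0.3 0 0 0 0.3; -0.012 -0.01 -0.38 0 0 0 0.3; -0.012 -0.01 -0.42 0 0 0 0.3; -0.012 -0.01 -0.42 0 0 0 -1; -0.012 -0.01 -0.42 0 0 0 -1; -0.012 -0.01 -0.42 0 0 0 -1",
)

```text
clock: 23.1
position: [0.4904, -0.4099, 0.0114]
eef_rot: [1.179, 2.909, -0.001]
wrist_force: [0.1, 0.1, -0.6]
width: 0.0327
finger_force: 62.9
```

Request:
servo_tool(
  steps="0 0 0 0 0 0 -1; 0 0 0.1 0 0 0 -1; 0 0 0.2 0 0 0 -1; 0.02 0.1 0.28 0 0 0.1 -1; 0.04 0.2 0.28 0 0 0.2 -1; 0.07 0.3 0.28 0 0 0.3 -1; 0.1 0.4 0.28 0 0 0.377 -1; 0.13 0.5 0.28 0 0 0.377 -1",
)

```text
clock: 24.1
position: [0.5553, -0.158, 0.1505]
eef_rot: [0.277, 3.128, -0.0]
wrist_force: [1.0, -0.4, -0.4]
width: 0.0327
finger_force: 63.0
```

Request:
servo_tool(
  steps="0.02 0.1 -0.03 0 0 0 -1; 0.036 0.19 -0.06 0 0 0 -1; 0.036 0.19 -0.09 0 0 0 -1; 0.036 0.19 -0.09 0 0 0 -1; 0.036 0.19 -0.09 0 0 0 -1",
)

```text
clock: 24.72
position: [0.573, -0.0656, 0.1054]
eef_rot: [0.282, 3.128, -0.0]
wrist_force: [-0.9, -0.1, -0.1]
width: 0.0321
finger_force: 63.0
```

```bash
python3 - <<'E'
from hold import *
s=where(); c=cam("wrist")
for o in bobs(c,s["position"][2]+.005,1500): print(o)
E
```

```text
tcp [ 0.573  -0.0656  0.1054] yaw_y 79.7 z [ 0.001 -0.    -1.   ] w 0.0321 ff 63.0 F [-0.9 -0.1 -0.1] j [-0.23  0.59  1.81 -0.    0.74 -1.62] t 24.725
(array([ 426,  143,   86,  136, 8705], dtype=int32), array([0.5657, 0.0337], dtype=float32), np.float64(177.6), array([0.5658, 0.0338]), array([0.039, 0.062]))
(array([ 325,  147,   96,  134, 7303], dtype=int32), array([ 0.5604, -0.0112], dtype=float32), np.float64(167.4), array([ 0.5593, -0.0118]), array([0.037, 0.061]))
(array([  192,   166,   125,   175, 10688], dtype=int32), array([ 0.5664, -0.0653], dtype=float32), np.float64(179.6), array([ 0.5698, -0.066 ]), array([0.052, 0.086]))
```

Request:
servo_tool(
  steps="0.001 0.005 -0.04 0 0 0 -1; 0.001 0.005 -0.08 0 0 0 -1; 0.001 0.005 -0.11 0 0 0 -1; 0.001 0.005 -0.126 0 0 0 -1; 0.001 0.005 -0.126 0 0 0 -1",
)

```text
clock: 25.4
position: [0.5734, -0.0622, 0.0417]
eef_rot: [-0.28, -3.129, -0.0]
wrist_force: [-0.1, -0.3, 0.0]
width: 0.0322
finger_force: 63.0
```

Request:
servo_tool(
  steps="0 0 0 0 0 0 0.1; 0 0 0 0 0 0 0.1; 0 0 0 0 0 0 0.1; 0 0 0.1 0 0 0 0.1; 0 0 0.2 0 0 0 0.1; -0.1 0 0.3 0 0 0 0; -0.2 0 0.4 0 0 -0.1 0; -0.2 0 0.4 0 0 -0.1 0",
)

```text
clock: 26.4
position: [0.4721, -0.0619, 0.2445]
eef_rot: [0.526, 3.093, -0.001]
wrist_force: [0.6, 0.7, -0.7]
width: 0.0426
finger_force: 0.0
```

```bash
python3 - <<'E'
from hold import *
s=where(); c=cam("wrist"); ct=cam("top"); cs=cam("scene")
for o in bobs(ct,.04,250): print(o[1:])
f=lambda i:cv2.resize(i,(400,300),interpolation=cv2.INTER_CUBIC)
a=np.hstack([f(cs["image"][150:270,160:320]),f(ct["image"][130:250,190:350])]); cv2.imwrite("pics/w8.png",a)
E
```

```text
tcp [ 0.4721 -0.0619  0.2445] yaw_y 70.7 z [ 0.004 -0.001 -1.   ] w 0.0426 ff 0.0 F [ 0.6  0.7 -0.7] j [-0.27  0.27  1.91  0.    0.96 -1.5 ] t 26.4
(array([ 1.082 , -0.0229], dtype=float32), np.float64(87.4), array([0.9271, 0.0508]), array([0.578, 1.688]))
(array([ 0.7614, -0.2194], dtype=float32), np.float64(138.0), array([ 0.7624, -0.2177]), array([0.102, 0.104]))
(array([0.5956, 0.0827], dtype=float32), np.float64(170.9), array([0.5963, 0.0841]), array([0.047, 0.085]))
(array([0.5846, 0.0095], dtype=float32), np.float64(170.0), array([0.5847, 0.0091]), array([0.044, 0.083]))
(array([0.2248, 0.7668], dtype=float32), np.float64(-177.2), array([0.2318, 0.7605]), array([0.411, 0.091]))
```

View pics/w8.png

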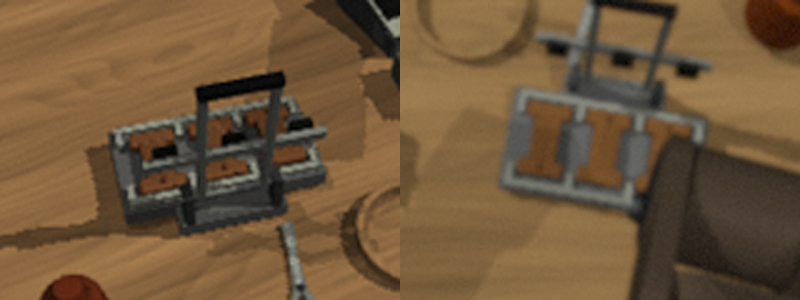

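All three bobbins lie seated in their nests with the clamp open, bar at (635,8) in the right half. Next I'll grip the bar again and swing it shut.

Request:
servo_tool(
  steps="0 0 0.1 0 0 -0.117 0; 0 0 0.2 0 0 -0.234 0; 0.05 0.02 0.24 0 0 -0.351 0; 0.15 0.05 0.24 0 0 -0.468 0; 0.25 0.08 0.24 0 0 -0.585 0; 0.35 0.102 0.24 0 0 -0.702 0; 0.44 0.102 0.24 0 0 -0.819 0; 0.459 0.102 0.24 0 0 -0.894 0",
)

```text
clock: 27.55
position: [0.706, -0.0106, 0.3572]
eef_rot: [-2.401, -2.021, 0.005]
wrist_force: [-0.3, 0.7, 0.2]
width: 0.0428
finger_force: 0.0
```

Request:
servo_tool(
  steps="0 0 0 0 0 0 0; 0 0 0 0 0 0 0",
)

```text
clock: 27.8
position: [0.703, -0.0109, 0.3606]
eef_rot: [-2.397, -2.029, 0.002]
wrist_force: [-0.7, 0.4, 1.2]
width: 0.0429
finger_force: 0.0
```

```bash
python3 - <<'E'
from fit import *; from hold import *
s=where(); c=cam("wrist"); im=c["image"].copy()
for u in w2p(c,jigpts([.583,.0085,-.1707,1.74]))[4:]: cv2.circle(im,(int(u[0]),int(u[1])),3,(0,0,255),-1)
cv2.imwrite("pics/w9.png",im)
E
```

```text
tcp [ 0.703  -0.0109  0.3606] yaw_y -9.5 z [-0.001  0.    -1.   ] w 0.0429 ff 0.0 F [-0.7  0.4  1.2] j [-0.11  0.53  1.16 -0.    1.45  0.06] t 27.8
```

View pics/w9.png

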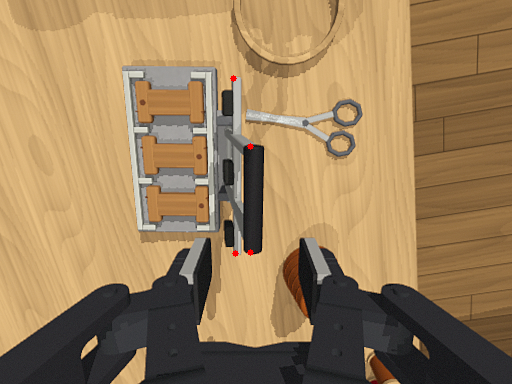

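Request:
servo_tool(
  steps="-0.002 0 -0.1 0 0 0 0; -0.002 0 -0.18 0 0 0 0; -0.002 0 -0.226 0 0 0 0; -0.002 0 -0.226 0 0 0 -1; -0.002 0 -0.226 0 0 0 -1; -0.002 0 -0.226 0 0 0 -1; -0.002 0 -0.226 0 0 0 -1",
  squeeze=40,
)

```text
clock: 28.72
position: [0.7019, -0.011, 0.2497]
eef_rot: [2.4, 2.026, 0.001]
wrist_force: [-3.4, -0.4, -0.4]
width: 0.0145
finger_force: 39.8
```

```bash
python3 - <<'E'
from hold import *
s=where(); p=s["position"]; h=np.array([.6669,-.0059]); t=-.1707; u=np.array([np.cos(t),np.sin(t)])
d=(h-p[:2])@u; a0=np.arccos(d/.2); print(a0, p[2]+.011-.062-.2*np.sin(a0))
for af in (.87,0.0):
    pass
def off(a,b): dd=.2*(np.cos(a)-np.cos(b)); return np.array([dd*u[0],dd*u[1],.2*(np.sin(b)-np.sin(a))])/.5
A=np.linspace(a0,.88,8); print([np.round(off(a0,x),3).tolist() for x in A[1:]])
B=np.linspace(.88,-0.01,8); print([np.round(off(.88,x),3).tolist() for x in B[1:]])
E
```

```text
tcp [ 0.7019 -0.011   0.2497] yaw_y -9.7 z [ 0.001 -0.    -1.   ] w 0.0145 ff 39.8 F [-3.4 -0.4 -0.4] j [-0.11  0.6   1.34 -0.    1.21  0.06] t 28.725
1.7485633007717207 0.001880493367051067
[[-0.049, 0.008, 0.006], [-0.097, 0.017, 0.005], [-0.146, 0.025, -0.001], [-0.193, 0.033, -0.014], [-0.239, 0.041, -0.032], [-0.281, 0.048, -0.056], [-0.321, 0.055, -0.085]]
[[-0.036, 0.006, -0.035], [-0.068, 0.012, -0.074], [-0.095, 0.016, -0.117], [-0.116, 0.02, -0.163], [-0.131, 0.023, -0.212], [-0.14, 0.024, -0.262], [-0.143, 0.025, -0.312]]
```

Request:
servo_tool(
  steps="-0.049 0.008 0.006 0 0 0 -1; -0.097 0.017 0.005 0 0 0 -1; -0.146 0.025 -0.001 0 0 0 -1; -0.193 0.033 -0.014 0 0 0 -1; -0.239 0.041 -0.032 0 0 0 -1; -0.281 0.048 -0.056 0 0 0 -1; -0.321 0.055 -0.085 0 0 0 -1; -0.321 0.055 -0.085 0 0 0 -1",
)

```text
clock: 29.72
position: [0.5407, 0.0173, 0.2067]
eef_rot: [-2.4, -2.026, -0.001]
wrist_force: [-1.9, 5.5, 1.4]
width: 0.0143
finger_force: 40.9
```

Request:
servo_tool(
  steps="-0.036 0.006 -0.035 0 0 0 -1; -0.068 0.012 -0.074 0 0 0 -1; -0.095 0.016 -0.117 0 0 0 -1; -0.116 0.02 -0.163 0 0 0 -1; -0.131 0.023 -0.212 0 0 0 -1; -0.14 0.024 -0.262 0 0 0 -1; -0.143 0.025 -0.312 0 0 0 -1; -0.143 0.025 -0.312 0 0 0 -1",
)

```text
clock: 30.72
position: [0.4702, 0.0294, 0.0496]
eef_rot: [-2.4, -2.026, 0.001]
wrist_force: [-1.4, 5.9, -3.4]
width: 0.0146
finger_force: 45.6
```

```bash
python3 - <<'E'
from fit import *; from hold import *
s=where(); p=s["position"]; d=(np.array([.6669,-.0059])-p[:2])@[np.cos(.1707),-np.sin(.1707)]; print(d,p[2]+.011-.062)
E
```

```text
tcp [0.4702 0.0294 0.0496] yaw_y -9.7 z [-0.001  0.    -1.   ] w 0.0146 ff 45.6 F [-1.4  5.9 -3.4] j [-0.08  0.59  2.1   0.    0.45  0.09] t 30.725
0.19986308634026784 -0.0014490378043767738
```

Request:
servo_tool(
  steps="0 0 -0.004 0 0 0 -1; 0 0 -0.01 0 0 0 -1; 0 0 -0.01 0 0 0 -1",
)

```text
clock: 31.1
position: [0.4702, 0.0293, 0.0475]
eef_rot: [2.4, 2.026, 0.001]
wrist_force: [-9.7, 5.9, 32.7]
width: 0.0148
finger_force: 49.5
```

```bash
python3 - <<'E'
from fit import *; from hold import *
s=where()
c=cam("scene"); im=c["image"].copy()
cr=cv2.resize(im[150:280,170:330],(800,600),interpolation=cv2.INTER_CUBIC); cv2.imwrite("pics/s2.png",cr)
E
```

```text
tcp [0.4702 0.0293 0.0475] yaw_y -9.7 z [ 0.001  0.    -1.   ] w 0.0148 ff 49.5 F [-9.7  5.9 32.7] j [-0.08  0.59  2.1   0.    0.45  0.09] t 31.1
```

Request:
servo_tool(
  steps="0 0 0.006 0 0 0 -0.2; 0 0 0.006 0 0 0 0; 0 0 0.006 0 0 0 0; 0 0 0.1 0 0 0 0; 0 0 0.2 0 0 0 0; 0 0 0.3 0 0 0 -1; 0 0.1 0.4 0 0 0 -1; 0.1 0.2 0.5 0 0 0 -1",
)

```text
clock: 32.15
position: [0.5027, 0.1114, 0.2791]
eef_rot: [2.401, 2.025, 0.001]
wrist_force: [0.9, -1.1, -0.7]
width: -0.0004
finger_force: 0.0
```

Request:
servo_tool(
  steps="0.05 0.1 0 0 0 0 -1; 0.1 0.2 0 0 0 0 -1; 0.14 0.3 0 0 0 0 -1; 0.15 0.4 0 0 0 0 -1; 0.15 0.5 0 0 0 0 -1; 0.15 0.5 0 0 0 0 -1; 0.15 0.5 0 0 0 0 -1",
)

```text
clock: 33.02
position: [0.5783, 0.3603, 0.2763]
eef_rot: [2.4, 2.027, -0.001]
wrist_force: [-0.5, -0.3, 0.1]
width: -0.0001
finger_force: 0.0
```

```bash
python3 - <<'E'
from fit import *; from hold import *
s=where(); c=cam("wrist"); ct=cam("top")
for n,cc in(("wrist",c),("top",ct)):
  for l in("start_button","treadle"):
    for d in robot.outline_of(n,l)[:3]: print(n,l,round(d["confidence"],2),np.round(d["at"]),d["pixels"].sum(),np.round(p2w(cc,d["at"],.055),3))
f=lambda i:cv2.resize(i,(400,300),interpolation=cv2.INTER_CUBIC)
cv2.imwrite("pics/w10.png",np.hstack([f(c["image"]),f(ct["image"][130:250,190:350])]))
E
```

```text
tcp [0.5783 0.3603 0.2763] yaw_y -9.6 z [-0.001 -0.001 -1.   ] w -0.0001 ff 0.0 F [-0.5 -0.3  0.1] j [ 0.46  0.54  1.36 -0.    1.24  0.63] t 33.025
wrist start_button 0.83 [268.  60.] 1324 [[0.612 0.474 0.055]]
wrist start_button 0.59 [98. 31.] 1587 [[0.445 0.529 0.055]]
wrist start_button 0.57 [266. 196.] 957 [[0.587 0.328 0.055]]
wrist treadle 0.72 [139. 192.] 5986 [[0.441 0.358 0.055]]
top start_button 0.62 [167. 188.] 157 [[0.588 0.326 0.055]]
top start_button 0.23 [271. 191.] 2885 [[0.578 0.01  0.055]]
top treadle 0.56 [162. 234.] 738 [[0.449 0.338 0.055]]
```

View pics/w10.png

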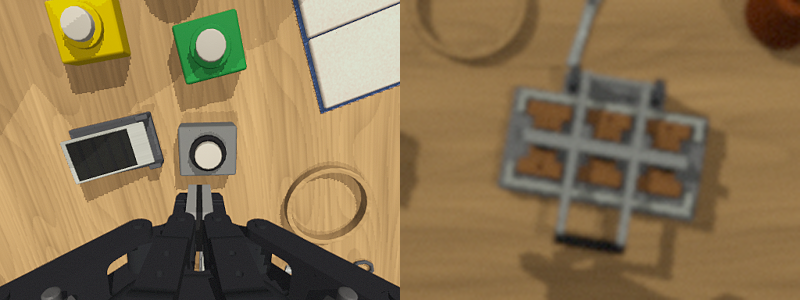

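The clamp is shut over all three bobbins. In the wrist view (400x300 half), the grey button is at (208,153), with the green (210,48) and yellow (78,25) look-alikes beyond it. The wrist and top cameras agree on (0.587, 0.327).

Request:
servo_tool(
  steps="0.018 -0.067 -0.1 0 0 0 -1; 0.018 -0.067 -0.2 0 0 0 -1; 0.018 -0.067 -0.3 0 0 0 -1; 0.018 -0.067 -0.38 0 0 0 -1; 0.018 -0.067 -0.405 0 0 0 -1; 0.018 -0.067 -0.405 0 0 0 -1",
)

```text
clock: 34.08
position: [0.5875, 0.3268, 0.0748]
eef_rot: [-2.401, -2.026, 0.001]
wrist_force: [-0.9, -0.6, 3.0]
width: -0.0001
finger_force: 1.1
```

Request:
servo_tool(
  steps="0 0 -0.006 0 0 0 -1; 0 0 -0.012 0 0 0 -1; 0 0 -0.012 0 0 0 -1",
)

```text
clock: 34.45
position: [0.5881, 0.3273, 0.0693]
eef_rot: [2.4, 2.026, 0.004]
wrist_force: [1.4, -0.9, 4.0]
width: 0.0003
finger_force: 2.4
```

Request:
servo_tool(
  steps="0 0 -0.004 0 0 0 -1; 0 0 -0.006 0 0 0 -1; 0 0 -0.006 0 0 0 -1",
)

```text
clock: 34.83
position: [0.5883, 0.3274, 0.0687]
eef_rot: [2.4, 2.026, 0.006]
wrist_force: [-4.8, -3.6, 27.3]
width: -0.0001
finger_force: 13.4
```

Request:
servo_tool(
  steps="0 0 -0.004 0 0 0 -1; 0 0 -0.004 0 0 0 -1",
)

```text
clock: 35.08
position: [0.5884, 0.3274, 0.0684]
eef_rot: [2.399, 2.026, 0.007]
wrist_force: [-10.5, -6.8, 40.8]
width: -0.0001
finger_force: 20.7
```

Request:
servo_tool(
  steps="0 0 0.05 0 0 0 -1; 0 0 0.15 0 0 0 -1; 0 0 0.25 0 0 0 -1; -0.1 -0.05 0.35 0 0 0 -1; -0.2 -0.114 0.42 0 0 0 -1; -0.3 -0.114 0.42 0 0 0 -1; -0.336 -0.114 0.42 0 0 0 -1; -0.336 -0.114 0.42 0 0 0 -1",
)

```text
clock: 36.08
position: [0.4184, 0.2701, 0.2741]
eef_rot: [2.4, 2.027, 0.002]
wrist_force: [0.4, 0.2, 0.4]
width: 0.0
finger_force: 0.0
```

```bash
python3 - <<'E'
from fit import *; from hold import *
s=where(); c=cam("wrist"); ct=cam("top")
for n,cc in(("wrist",c),("top",ct)):
    for d in robot.outline_of(n,"treadle")[:2]:
        ys,xs=np.nonzero(d["pixels"])
        for z in(.03,):
            P=p2w(cc,np.c_[xs,ys],z)[:,:2].astype(np.float32); print(n,round(d["confidence"],2),np.round(d["at"]),z,np.round(cv2.minAreaRect(P)[0],4),np.round(cv2.minAreaRect(P)[1:][0],3),cv2.minAreaRect(P)[2],cv2.boundingRect(np.c_[xs,ys]))
im=c["image"].copy()
for z,col in((.03,(0,0,255)),(.045,(0,255,0)),(.06,(255,0,0))):
    for x in(.39,): 
        u=w2p(c,[[x,.352,z]])[0]; cv2.circle(im,(int(u[0]),int(u[1])),2,col,-1)
cv2.imwrite("pics/w11.png",cv2.resize(im,(800,600),interpolation=cv2.INTER_CUBIC))
E
```

```text
tcp [0.4184 0.2701 0.2741] yaw_y -9.6 z [ 0.001  0.001 -1.   ] w 0.0 ff 0.0 F [0.4 0.2 0.4] j [0.44 0.27 1.82 0.   1.05 0.61] t 36.075
wrist 0.68 [254.  91.] 0.03 [0.4342 0.3526] [0.125 0.073] 3.0827724933624268 (195, 52, 120, 86)
```

View pics/w11.png

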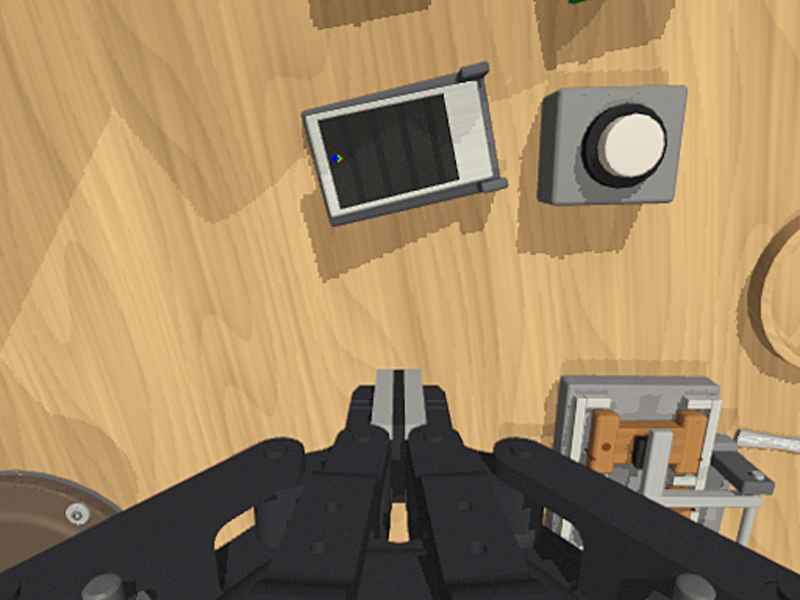

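The last picture puts the predicted pressing point at (338,158). It is centred across the plate and about 18 mm from its free end, as described. Now I'll press the treadle.

Request:
servo_tool(
  steps="-0.02 0.08 -0.1 0 0 0 -1; -0.055 0.164 -0.2 0 0 0 -1; -0.055 0.164 -0.3 0 0 0 -1; -0.055 0.164 -0.36 0 0 0 -1; -0.055 0.164 -0.4 0 0 0 -1; -0.055 0.164 -0.42 0 0 0 -1; -0.055 0.164 -0.42 0 0 0 -1",
)

```text
clock: 37.15
position: [0.3923, 0.352, 0.063]
eef_rot: [2.401, 2.026, -0.001]
wrist_force: [-0.5, -2.2, 3.8]
width: 0.0
finger_force: 1.9
```

Request:
servo_tool(
  steps="0 0 -0.01 0 0 0 -1; 0 0 -0.02 0 0 0 -1; 0 0 -0.03 0 0 0 -1; 0 0 -0.03 0 0 0 -1",
)

```text
clock: 37.65
position: [0.3919, 0.3522, 0.0487]
eef_rot: [2.401, 2.026, 0.001]
wrist_force: [-2.3, 0.3, 6.3]
width: -0.0002
finger_force: 2.8
```

Touched at about 0.063; the stop should be at about 0.040.

Request:
servo_tool(
  steps="0 0 -0.008 0 0 0 -1; 0 0 -0.016 0 0 0 -1; 0 0 -0.018 0 0 0 -1; 0 0 -0.018 0 0 0 -1",
)

```text
clock: 38.15
position: [0.3918, 0.3522, 0.0421]
eef_rot: [2.401, 2.026, 0.003]
wrist_force: [-10.0, -4.1, 38.0]
width: 0.0002
finger_force: 19.0
```

Request:
servo_tool(
  steps="0 0 -0.003 0 0 0 -1; 0 0 -0.005 0 0 0 -1; 0 0 -0.005 0 0 0 -1",
)

```text
clock: 38.52
position: [0.3918, 0.3523, 0.0413]
eef_rot: [2.4, 2.027, 0.005]
wrist_force: [-15.5, -8.8, 63.7]
width: -0.0002
finger_force: 31.5
```

Request:
servo_tool(
  steps="0 0 0.03 0 0 0 -1; 0 0 0.08 0 0 0 -1; 0 0 0.2 0 0 0 -1; 0 0 0.32 0 0 0 -1; 0.05 -0.1 0.34 0 0 0 -1; 0.1 -0.22 0.34 0 0 0 -1; 0.157 -0.34 0.34 0 0 0 0; 0.157 -0.45 0.34 0 0 0 0",
)

```text
clock: 39.52
position: [0.4718, 0.1251, 0.2073]
eef_rot: [2.4, 2.025, 0.003]
wrist_force: [-0.0, -0.1, 0.2]
width: 0.0357
finger_force: 0.0
```

Request:
servo_tool(
  steps="0 -0.1 0 0 0 0 0; 0 -0.196 0 0 0 0 0; 0 -0.196 0 0 0 0 0; 0 -0.196 0 0 0 0 0",
)

```text
clock: 40.02
position: [0.4705, 0.0292, 0.2071]
eef_rot: [2.401, 2.025, 0.001]
wrist_force: [-0.8, 0.2, 0.3]
width: 0.0427
finger_force: 0.0
```

```bash
python3 - <<'E'
from fit import *; from hold import *
s=where(); c=cam("wrist")
g=cv2.cvtColor(c["image"],cv2.COLOR_BGR2GRAY)
m=np.zeros_like(g,bool); m[120:238,215:290]=1
ys,xs=np.nonzero(m&(g<45)); print(len(xs),cv2.minAreaRect(np.c_[xs,ys].astype(np.float32)))
print(w2p(c,jigpts([.583,.0085,-.1707,0]))[4:6])
E
```

```text
tcp [0.4705 0.0292 0.2071] yaw_y -9.7 z [ 0.001  0.    -1.   ] w 0.0427 ff 0.0 F [-0.8  0.2  0.3] j [-0.08  0.32  1.96  0.    0.86  0.09] t 40.025
1233 ((255.0, 184.0), (92.0, 16.0), 90.0)
[[253.38822016 140.74413702]
 [253.34061586 231.97322346]]
```

Request:
servo_tool(
  steps="0 0 -0.1 0 0 0 0; 0 0 -0.2 0 0 0 0; 0 0 -0.28 0 0 0 0; 0 0 -0.31 0 0 0 0; 0 0 -0.31 0 0 0 -1; 0 0 -0.31 0 0 0 -1; 0 0 -0.31 0 0 0 -1; 0 0 -0.31 0 0 0 -1",
  squeeze=40,
)

```text
clock: 41.08
position: [0.4703, 0.0298, 0.0526]
eef_rot: [2.4, 2.026, 0.001]
wrist_force: [-0.7, 8.0, -4.1]
width: 0.0147
finger_force: 39.0
```

```bash
python3 - <<'E'
from hold import *
s=where(); t=-.1707; u=np.array([np.cos(t),np.sin(t)])
def off(a,b): dd=.2*(np.cos(a)-np.cos(b)); return np.array([dd*u[0],dd*u[1],.2*(np.sin(b)-np.sin(a))])/.5
print([np.round(off(0,x),3).tolist() for x in np.linspace(0,.88,8)[1:]])
print([np.round(off(.88,x),3).tolist() for x in np.linspace(.88,1.745,8)[1:]])
E
```

```text
tcp [0.4703 0.0298 0.0526] yaw_y -9.7 z [ 0.001  0.    -1.   ] w 0.0147 ff 39.0 F [-0.7  8.  -4.1] j [-0.08  0.58  2.1   0.    0.46  0.09] t 41.075
[[0.003, -0.001, 0.05], [0.012, -0.002, 0.1], [0.028, -0.005, 0.147], [0.049, -0.008, 0.193], [0.075, -0.013, 0.235], [0.107, -0.018, 0.274], [0.143, -0.025, 0.308]]
[[0.039, -0.007, 0.029], [0.082, -0.014, 0.053], [0.127, -0.022, 0.071], [0.174, -0.03, 0.084], [0.222, -0.038, 0.091], [0.271, -0.047, 0.091], [0.319, -0.055, 0.086]]
```

Request:
servo_tool(
  steps="0.003 -0.001 0.05 0 0 0 -1; 0.012 -0.002 0.1 0 0 0 -1; 0.028 -0.005 0.147 0 0 0 -1; 0.049 -0.008 0.193 0 0 0 -1; 0.075 -0.013 0.235 0 0 0 -1; 0.107 -0.018 0.274 0 0 0 -1; 0.143 -0.025 0.308 0 0 0 -1; 0.143 -0.025 0.308 0 0 0 -1",
)

```text
clock: 42.08
position: [0.5386, 0.0176, 0.2095]
eef_rot: [-2.397, -2.024, 0.005]
wrist_force: [-31.2, 6.9, 35.1]
width: 0.014
finger_force: 41.6
```

Request:
servo_tool(
  steps="0.039 -0.007 0.029 0 0 0 -1; 0.082 -0.014 0.053 0 0 0 -1; 0.127 -0.022 0.071 0 0 0 -1; 0.174 -0.03 0.084 0 0 0 -1; 0.222 -0.038 0.091 0 0 0 -1; 0.271 -0.047 0.091 0 0 0 -1; 0.319 -0.055 0.086 0 0 0 -1; 0.319 -0.055 0.086 0 0 0 -1",
)

```text
clock: 43.08
position: [0.7022, -0.0114, 0.2511]
eef_rot: [2.399, 2.024, 0.002]
wrist_force: [2.1, -2.9, 5.0]
width: 0.0143
finger_force: 42.5
```

```bash
python3 - <<'E'
from hold import *
s=where()
E
```

```text
tcp [ 0.7022 -0.0114  0.2511] yaw_y -9.7 z [ 0.003 -0.001 -1.   ] w 0.0143 ff 42.5 F [ 2.1 -2.9  5. ] j [-0.11  0.59  1.33 -0.    1.21  0.06] t 43.075
```

Request:
servo_tool(
  steps="0 0 0 0 0 0 0; 0 0 0 0 0 0 0; 0 0 0 0 0 0 0; 0 0 0.1 0 0 0 0; 0 0 0.2 0 0 0 0; -0.1 0 0.25 0 0 0 0; -0.2 0.1 0.25 0 0 0 0; -0.3 0.2 0.25 0 0 0 0",
)

```text
clock: 44.08
position: [0.5613, 0.0781, 0.3742]
eef_rot: [2.402, 2.025, 0.001]
wrist_force: [0.9, 1.0, -0.4]
width: 0.0426
finger_force: 0.0
```

Request:
servo_tool(
  steps="-0.1 0.1 0 0 0 0 0; -0.2 0.2 0 0 0 0 0; -0.25 0.3 0 0 0 0 0; -0.25 0.3 0 0 0 0 0",
)

```text
clock: 44.58
position: [0.4359, 0.2297, 0.3745]
eef_rot: [2.397, 2.031, 0.002]
wrist_force: [0.4, -0.0, 0.3]
width: 0.0426
finger_force: 0.0
```

```bash
python3 - <<'E'
from fit import *; from hold import *
where(); c=cam("top")
for o in bobs(c,.044,250): print(o[1:])
for l in("clamp","cone","hoop","scissors"):
    for d in robot.outline_of("top",l)[:1]: 
        x,y,w,h=cv2.boundingRect(np.argwhere(d["pixels"])[:,::-1].copy()); print(l,round(d["confidence"],2),np.round(d["at"]),(x,y,w,h))
g=c["image"].max(2)
print("pred bar",w2p(c,jigpts([.583,.0085,-.1707,1.745]))[4:6].round(1))
m=np.zeros(g.shape,bool); m[120:200,240:310]=1; n,L,st,ce=cv2.connectedComponentsWithStats((m&(g<40)).astype(np.uint8)); print([(s[:5].tolist(),q.round(1).tolist()) for s,q in zip(st[1:],ce[1:]) if s[4]>15])
E
```

```text
tcp [0.4359 0.2297 0.3745] yaw_y -9.4 z [ 0.001  0.001 -1.   ] w 0.0426 ff 0.0 F [ 0.4 -0.   0.3] j [0.35 0.18 1.67 0.   1.3  0.52] t 44.575
(array([ 1.0776, -0.0053], dtype=float32), np.float64(87.7), array([0.9253, 0.0508]), array([0.576, 1.682]))
(array([ 0.7598, -0.2183], dtype=float32), np.float64(140.1), array([ 0.759 , -0.2209]), array([0.092, 0.115]))
(array([0.5891, 0.0879], dtype=float32), np.float64(171.0), array([0.5892, 0.0883]), array([0.044, 0.081]))
(array([0.5839, 0.0096], dtype=float32), np.float64(170.2), array([0.5837, 0.0094]), array([0.044, 0.083]))
(array([ 0.5713, -0.0622], dtype=float32), np.float64(169.7), array([ 0.572 , -0.0622]), array([0.044, 0.083]))
(array([0.4297, 0.7705], dtype=float32), np.float64(107.5), array([0.4296, 0.7711]), array([0.064, 0.083]))
(array([0.2135, 0.7636], dtype=float32), np.float64(-176.8), array([0.21 , 0.756]), array([0.365, 0.091]))
clamp 0.85 [283. 149.] (245, 126, 70, 41)
cone 0.65 [342. 135.] (327, 117, 33, 33)
hoop 0.83 [210. 111.] (194, 108, 47, 46)
scissors 0.72 [262. 117.] (258, 106, 21, 50)
pred bar [[266.8 128.2]
 [300.5 133.8]]
[([268, 128, 32, 9, 109], [283.1, 131.5]), ([250, 147, 7, 5, 26], [252.8, 148.8]), ([276, 151, 7, 5, 30], [278.7, 153.0]), ([301, 155, 8, 5, 30], [304.6, 157.3])]
```

The clamp bar matches the open prediction. The nest0 bobbin has shifted about 8 mm, which was probably the knock, so I'll check it up close.

Request:
servo_tool(
  steps="0.1 -0.1 -0.05 0 0 0 0; 0.2 -0.2 -0.1 0 0 0 0; 0.28 -0.29 -0.14 0 0 0 0; 0.28 -0.29 -0.14 0 0 0 0; 0.28 -0.29 -0.14 0 0 0 0",
)

```text
clock: 45.45
position: [0.5787, 0.0804, 0.3027]
eef_rot: [-2.403, -2.021, 0.002]
wrist_force: [-0.0, 0.3, -0.1]
width: 0.0426
finger_force: 0.0
```

```bash
python3 - <<'E'
from fit import *; from hold import *
where(); c=cam("wrist"); t=-.1707; ct=np.array([[np.cos(t),-np.sin(t)],[np.sin(t),np.cos(t)]])
for o in bobs(c,.046,400): print(o, "local",((o[3]-[.5831,.0085])@ct).round(4))
# profile along the jig x axis through each bobbin's waist, and ends (y +-20mm)
hsv=cv2.cvtColor(c["image"],cv2.COLOR_BGR2HSV)
for y0 in(.058,.076,.094,-.018,.002,.020):
    xs=np.arange(-.068,.069,.002); L=np.c_[xs,np.full_like(xs,y0)]@ct.T+[.5831,.0085]
    u=w2p(c,np.c_[L,np.full(len(xs),.042)]).round().astype(int)
    ok=(u[:,0]>=0)&(u[:,0]<512)&(u[:,1]>=0)&(u[:,1]<384)
    print(y0,''.join(('W' if hsv[v,w,1]>130 else ('|' if hsv[v,w,2]>165 else '.')) if k else ' ' for (w,v),k in zip(u,ok)))
E
```

```text
tcp [0.5787 0.0804 0.3027] yaw_y -9.9 z [-0.002 -0.    -1.   ] w 0.0426 ff 0.0 F [-0.   0.3 -0.1] j [ 0.03  0.38  1.58 -0.    1.19  0.2 ] t 45.45
(array([ 229,  134,   72,   43, 2304], dtype=int32), array([0.5925, 0.0905], dtype=float32), np.float64(170.2), array([0.5924, 0.0903]), array([0.052, 0.088])) local [-0.0047  0.0822]
(array([ 237,  194,   70,   40, 2064], dtype=int32), array([0.5897, 0.0137], dtype=float32), np.float64(169.8), array([0.5893, 0.0129]), array([0.054, 0.09 ])) local [0.0054 0.0054]
(array([ 238,  245,   61,   38, 1711], dtype=int32), array([ 0.5734, -0.0573], dtype=float32), np.float64(168.9), array([ 0.5739, -0.0581]), array([0.056, 0.083])) local [ 0.0022 -0.0672]
0.058 |||..||||.WWWWWWWWW..........................WWWWWWWWWW......||||....
0.076 |||..|||.WWWWWWWWWWWWWWWWWWWWWWWWWWWWWWWWWWWWWWWWWWWWWW......||||..||
0.094 |.|...|||WWWWWWWWWWWWWWWWWWWWWWWWWWWWWWWWWWWWWWWWWWWWWW......||||.|||
-0.018 |....||||..|...WWWWWWWWW..........................WWWWWWWWWW.|.......
0.002 |||..||||...|.WWWWWWWWWWWWWWWWWWWWWWWWWWWWWWWWWWWWWWWWWWWWWWW||||....
0.02 |....||||.....WWWWWWWWWWWWWWWWWWWWWWWWWWWWWWWWWWWWWWWWWWWWWW.||||....
```

The profile shows the nest0 bobbin lying flat inside its fences, just slid against the near one. All three are seated, so I'm handing in.

```bash
python3 -c "
from bench import robot
print(robot.sign_off())"
```

```text
the job is handed in; nothing more can be done
None
```

The job is handed in at about 45 s of the 208 s allowed: all three bobbins lie in their nests, the start button and treadle were each pressed to the stop and released with the clamp shut, and the clamp is fully open again. The cone, hoop and scissors were not touched; the nest0 bobbin slid about 8 mm during the run and now lies against the near fence, still inside its nest. The hand-in returned no verdict.

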